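# Clamp a steel blank under the spring clip of a drilling jig

### The arm

A 6-joint arm with a two-finger parallel gripper is mounted at the origin on the work surface. World frame = base frame: x ahead of the robot, y to its left, z up, the work surface at z = 0. Lengths are in m, angles in rad, forces in N, time in s.
With the tool pointing down it reaches from about 0.4 to 0.825 m from the base axis. Payload 7 kg.
Tool frame: the origin (TCP) lies midway between the tips of the shut fingers; the grasp point (between the pads) lies 19 mm behind it; z points along the fingers, y is the direction in which the jaws open and shut (so a half turn about z gives the same grasp; the last joint's range is limited). The gripper opens to 88 mm and grips with 3 to 60 N. Pads are 19 mm wide; open, the fingers measure 130 mm over their backs; the gripper's body (78 mm by 193 mm) begins 47 mm behind the grasp point.
Start: joints at [-1.049, 0.359, 0.012, 0, -1.224, -0.288], TCP at [0.156, -0.657, 0.192] pointing down, gripper open.
Joint ranges: [-3.07, 3.07], [-1.43, 2.12], [-1.02, 1.25], [-3.03, 1.67], [-3.05, -0], [-3.03, 3.03]. Speed limits (rad/s): [2.39, 2.39, 3.01, 3.14, 3.14, 3.14].

### API

Orientations are given as [roll, pitch, yaw] about the fixed x, y, z axes, in that order (R = Rz(yaw) Ry(pitch) Rx(roll)).
In Python, from station import get_state, grab_frame, camera_info, job_done gives the robot as it stands. The module is installed in compiled form; this text tells all that it offers.
- The arm moves only by the shell command python3 -m inch 'ROWS' [FORCE]. ROWS is JSON, a list that holds one entry, the list of rows, each a list of 7 numbers: the shift along the tool's x, y, z normalised to -1 to 1, where 1 is 50 cm, then the turn, a rotation vector about the tool's x, y, z normalised to -1 to 1, where 1 is 180 degrees, then the closure, from 0 (fully open) to 1 (shut). A call has 1 to 20 rows; each row shifts and turns the commanded pose from where the row before left it, along the tool's axes as they then stand; what a row does not reach is not made up. A row lasts 1/10 s, in which the tool goes at most 50 mm and 8.59 degrees, less where a joint would pass 70% of its speed; a pose out of reach is approached as far as the arm can. A call with a number of a shift or a turn outside -1 to 1 is refused whole. A call with a gripper value outside its range is refused whole. The fingers move at their own pace and stop on an object; FORCE is the grip in N (left out, the last holds). Time passes only in rows, so rows that do not move let the fingers close. It gives the time, the measured TCP pose, the force and the opening at its end, in the units of the state.
- get_state(): the state, without advancing time (a new reading comes with each control period).
- grab_frame(name): name is "scene" or "side" or "wrist"; returns the picture (400x640x3 uint8, blue, green, red); there is no depth.
- camera_info(name): a dict with "vertical_fov" (degrees; the focal length in pixels is half the picture's height over the tangent of half this angle, whatever the lens; pixels are square), "cx", "cy" (the principal point, pixels), "R" (3x3) and "t" (3): a world point X has camera coordinates R X + t. Camera axes: x right, y down, z forward; pixel columns grow to the right and rows downward; lengths in m; the calibration is good to about 2 mm. The wrist camera is an equidistant fisheye: a pixel r from the principal point sees the ray r / f radians off the axis. A picture is of the moment at which its call begins: read the wrist's pose just before it. camera_info takes no time and is no camera call; for the wrist camera it gives the pose at the moment of the call.
- job_done(): hands the job in, once; it reports no verdict.
The state is a dict: "t": time; "q": joint angles; "qd": joint speeds; "joint_efforts": joint torques, N m; "eef_pos": TCP position; "ee_rot": TCP orientation; "force": force on the tool from outside, world axes, zero at the start; "moment": the same for the moment, N m; "width": finger opening in m.
Only numpy, scipy, OpenCV 4.12 (cv2) and the standard library are available. Lean on these libraries where they do the work, as an engineer would, in place of code of your own. Each camera call takes 0.05 s, during which the arm holds its last target.

### The job

Load the steel blank with the yellow grip into the green drilling jig: swing the spring clip up until it stays open by itself, slide the blank nose first under the guide lips until it is pressed lightly and squarely against the brass end stop, then bring the clip gently down onto it, held all the way so that it does not snap, and let it clamp the blank. The end stop is set for the next hole and held only by friction, so do not push it out of its setting, and leave the other things on the bench where they are.

Things in the scene. Friction and masses are not known exactly. Their poses are not given: they have to be found in the camera images.
- jig: Fixed drilling jig: green flat deck, x -145 to +105, y -55 to +55 mm, top at z = 18 mm. Origin on the bench; x is the way the blank is pushed in (roughly away from the robot), y left, z up. Steel side rails at x 0 to 60 mm leave a channel 53 mm wide on the centre line y = 0, for the blank to slide in flat on the deck, nose towards +x.
- jig_mouth (a point): mouth of the channel: on the deck top, jig (0, 0, 18) mm, axes as the jig's. A flare leads in from x = -24 mm, there 61 mm wide, 30 mm high. Beyond the mouth, x 5 to 60 mm, lips on the rails (underside z = 25, top z = 30 mm, from 20.5 mm off centre outwards) reach over the blank's edges with 2 mm to spare above it: it cannot be put in from above.
- stop_mount: Dark steel mount of the end stop, fixed on the deck on the centre line at jig (77.5, 0, 18) mm, axes as the jig's. It carries the brass end stop block, 12 (x) x 34 (y) x 16 mm high, whose face meets the blank's nose (end_stop_c0: a point 2 mm inside that face). The stop's setting is not measured: its face is anywhere from jig x = 40 to 60 mm, to be felt. It is held by friction and slips when pushed with about 14 N.
- clip: Spring clip, steel arm; origin on its hinge at jig (85, 0, 55) mm, hinge axis jig y. Shut, its axes agree with the jig's and the arm runs back along -x; it opens by turning about +y, free end up, to a limit at 1.25 rad. Over-centre spring: below about 0.7 rad it pulls shut (4 N at the bar, 5 N at the foot), above 0.8 it stays open. Starts shut (0 rad); shut on the blank it reads 0.05. Let go part way, it snaps.
- clip_bar (a point): where to hold the clip: red round bar, 10 mm thick, sticking out along jig +y from the arm's free end, y 8 to 72 mm, with a 16 mm ball at its end. The point is on the bar's axis, in the clip frame at (-110, 50, 12) mm, 67 mm above the bench when shut (deck top 49 mm below it); free space all round. The bar can turn between the fingers.
- clip_foot (a point): underside of the rubber foot that presses on the blank, in the clip frame at (-85, 0, -36) mm
- blank: Loose flat steel blank 150 (x) x 50 (y) x 5 mm thick, 0.3 kg, lying on the bench; origin at the centre of its underside, +x towards its nose (nose 42 mm wide over the last 10 mm), z up. A yellow plastic grip block, 36 (x) x 22 (y) mm, stands 30 mm up from its top face near the tail, centred 50 mm behind the origin (125 mm behind the nose edge).
- blank_grip (a point): in the yellow grip block, 22 mm above the blank's underside (block from 5 to 35 mm), at blank x = -50 mm
- blank_nose (a point): middle of the blank's front edge, at blank x = +75 mm, half way through its thickness
- offcut: loose bystander: flat bare aluminium strip 110 x 30 x 6 mm, no grip on it (not the blank)
- screwdriver: loose bystander: screwdriver lying flat
- wrench: loose bystander: steel wrench lying flat
- glue: loose bystander: white glue bottle 130 mm tall, 44 mm across, orange cap
- spray: loose bystander: blue can 170 mm tall, 56 mm across
- bearing: loose bystander: steel bearing ring, 52 mm outside, 15 mm high
- jar: loose bystander: amber jar with dark cap, 70 mm tall, 60 mm across
Mind the look-alikes: they are no part of the job. What is shaped like the blank but black is not meant.

How it is judged:
On the way, in this order (a step that is already met when the one before it is completed fails the run):
1. the clip is swung up and open (z of clip_bar in the frame of jig above 0.135 m), for 0.3 s.
2. with the clip still up, the blank lies under the lips and is pressed against the end stop with more than 2 N (z of clip_bar in the frame of jig above 0.135 m and contact force between blank and stop_mount above 2 N and distance between blank_nose and end_stop_c0 below 0.0045 m and z of blank_nose in the frame of jig below 0.0225 m and angle between the x axis of blank and the x axis of jig, either way round below 0.06 rad and angle between blank's own z axis and vertical below 0.04 rad), for 0.15 s.
At the end, for the whole second after the job is handed in: The blank lies flat on the deck under the lips, the middle of its nose edge within 4.5 mm of a point 2 mm inside the end stop's face (so against it to within about 2 mm) and in line with the jig within 0.06 rad; the clip is down and presses on it with more than 2 N; everything is at rest (distance between blank_nose and end_stop_c0 below 0.0045 m and z of blank_nose in the frame of jig below 0.0225 m and angle between the x axis of blank and the x axis of jig, either way round below 0.06 rad and angle between blank's own z axis and vertical below 0.04 rad and contact force between clip and blank above 2 N and z of clip_foot in the frame of jig below 0.026 m and linear speed of blank below 0.01 m/s and angular speed of clip below 0.05 rad/s); the robot touches nothing.
It fails at once if the end stop is pushed more than 1.5 mm out of its setting (distance of end_stop_c0 from where it was at the start of the episode above 0.0015 m).
It fails at once if the clip snaps (turns faster than 2.5 rad/s) (angular speed of clip above 2.5 rad/s).
It fails at once if the clip is forced down onto the blank with more than 25 N (contact force between clip and blank above 25 N).
It fails at once if another thing on the bench is moved more than 30 mm (distance of any of offcut, screwdriver, wrench, glue, spray, bearing, jar from where it was at the start of the episode above 0.03 m).
It also fails if it takes over 72 s, if anything falls off the work surface, if the arm or the gripper's body presses on something with over 40 N, if the wrist force passes 120 N, or if a joint passes its speed limit or range.

## Working session

There is one attempt and no reset: what is moved stays moved. The work goes in short steps, Python scripts to look and compute and a shell command to move; the robot and the scene stay as the last step left them, time stands still between calls to the robot, and variables do not carry over. Pictures are saved under pics/ and viewed, and the job is handed in when it is done.

```bash
mkdir -p pics; ls; python3 - <<'E'
from station import *
import cv2
s=get_state();print(s)
for n in ("scene","side","wrist"):
    ci=camera_info(n);print(n,ci)
    cv2.imwrite(f"pics/{n}0.png",grab_frame(n))
E
```

```text
pics
{'t': 0.0, 'q': array([-1.04890617e+00,  3.59377374e-01,  1.10650457e-02, -3.31606997e-04,
       -1.22409030e+00, -2.88116248e-01]), 'qd': array([ 0.0009446 , -0.00120767, -0.00176567,  0.00016875, -0.0006012 ,
        0.00029694]), 'joint_efforts': array([ 4.10204939e-04, -5.82716310e+01,  2.93055224e+01,  6.99775949e+00,
        6.83968668e-03, -1.55963507e-04]), 'eef_pos': array([ 0.15621375, -0.65612176,  0.19073491]), 'ee_rot': array([ 3.13996398e+00, -1.57582360e-04, -2.90793155e+00]), 'force': array([0.10468605, 0.30386532, 0.39438612]), 'moment': array([0.0265487 , 0.02138886, 0.04311087]), 'width': 0.08762172511697353}
scene {'vertical_fov': 43.166435361238946, 'cx': 322.7167226305501, 'cy': 198.27646642121613, 'R': array([[ 0.68884857,  0.72481176,  0.01164319],
       [ 0.43701905, -0.4024135 , -0.80441142],
       [-0.57836148,  0.55920595, -0.59395851]]), 't': array([-0.3905405 , -0.19922895,  1.68742119])}
side {'vertical_fov': 52.96337422561267, 'cx': 315.00555196732694, 'cy': 197.7852702024005, 'R': array([[-0.87313685, -0.48745801, -0.00409121],
       [-0.30719585,  0.55672825, -0.77180591],
       [ 0.37850067, -0.67263538, -0.63584502]]), 't': array([0.48172585, 0.26048243, 0.99414744])}
wrist {'vertical_fov': 65.70646984690485, 'cx': 324.0730029544766, 'cy': 203.73789039825257, 'R': array([[-0.23191382,  0.9727357 ,  0.00110992],
       [ 0.93715217,  0.22312412,  0.2682563 ],
       [ 0.26069484,  0.06325251, -0.96334694]]), 't': array([ 0.6746183 , -0.03410337,  0.38975495])}
```

View pics/scene0.png

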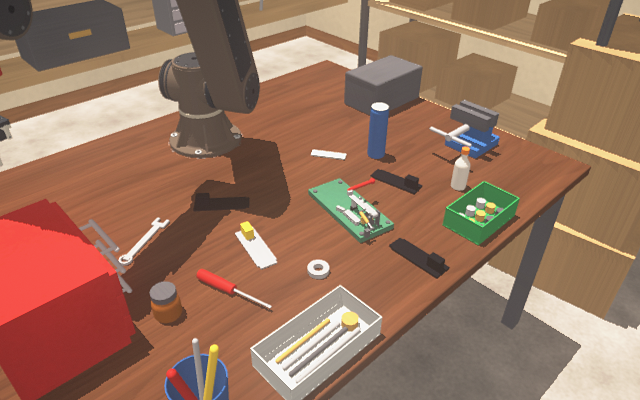

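View pics/side0.png

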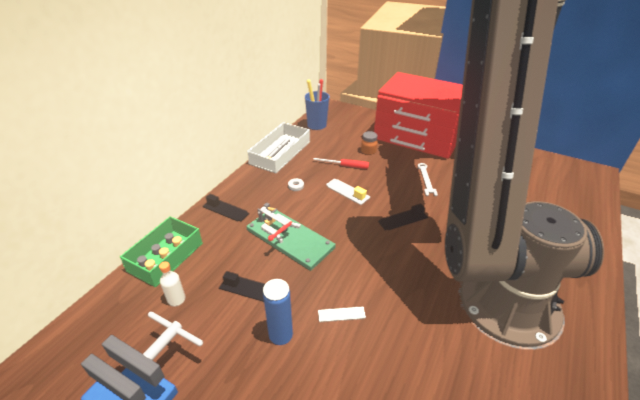

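View pics/wrist0.png

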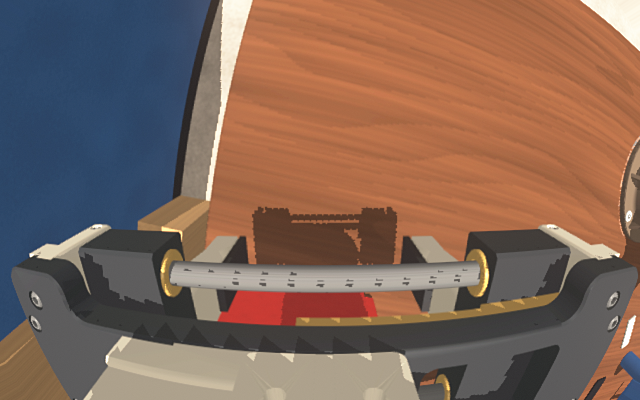

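```bash
cat > h.py <<'E'
import numpy as np, cv2
from station import *
from scipy.spatial.transform import Rotation as Ro
def K(n):
    c=camera_info(n); f=200/np.tan(np.radians(c['vertical_fov'])/2); return c,f
def ray(n,uv,c=None):
    if c is None: c=camera_info(n)
    f=200/np.tan(np.radians(c['vertical_fov'])/2)
    x=(uv[0]-c['cx'])/f; y=(uv[1]-c['cy'])/f
    if n=='wrist':
        r=np.hypot(x,y); s=np.sin(r)/r if r>1e-9 else 1; d=np.array([x*s,y*s,np.cos(r)])
    else:
        d=np.array([x,y,1.]); d/=np.linalg.norm(d)
    R=np.array(c['R']);t=np.array(c['t'])
    return -R.T@t, R.T@d
def atz(n,uv,z,c=None):
    o,d=ray(n,uv,c); return o+d*(z-o[2])/d[2]
def tri(*obs):
    A=np.zeros((3,3));b=np.zeros(3);L=[]
    for ob in obs:
        o,d=ray(*ob);P=np.eye(3)-np.outer(d,d);A+=P;b+=P@o;L.append((o,P))
    X=np.linalg.solve(A,b); return X,[np.linalg.norm(P@(X-o)) for o,P in L]
def proj(n,X,c=None):
    if c is None: c=camera_info(n)
    f=200/np.tan(np.radians(c['vertical_fov'])/2)
    p=np.array(c['R'])@np.array(X)+c['t']
    if n=='wrist':
        r=np.hypot(p[0],p[1]);th=np.arctan2(r,p[2]);k=th/r if r>1e-12 else 0
        return c['cx']+f*k*p[0],c['cy']+f*k*p[1]
    return c['cx']+f*p[0]/p[2],c['cy']+f*p[1]/p[2]
def crop(src,dst,x0,y0,x1,y1,s):
    im=cv2.imread(src)[y0:y1,x0:x1]; im=cv2.resize(im,None,fx=s,fy=s,interpolation=cv2.INTER_CUBIC)
    for x in range((x0+9)//10*10,x1,10):
        cv2.line(im,(int((x-x0+.5)*s),0),(int((x-x0+.5)*s),5),(0,0,255),1); 
        if x%20==0: cv2.putText(im,str(x),(int((x-x0+.5)*s)-10,16),0,.4,(0,255,255),1)
    for y in range((y0+9)//10*10,y1,10):
        cv2.line(im,(0,int((y-y0+.5)*s)),(5,int((y-y0+.5)*s)),(0,0,255),1); 
        if y%20==0: cv2.putText(im,str(y),(6,int((y-y0+.5)*s)+4),0,.4,(0,255,255),1)
    cv2.imwrite(dst,im)
E
python3 - <<'E'
from h import *
crop('pics/scene0.png','pics/sc_jig.png',290,160,410,250,6.5)
crop('pics/side0.png','pics/si_jig.png',230,190,350,275,6.5)
crop('pics/scene0.png','pics/sc_bl.png',220,210,300,280,8)
crop('pics/side0.png','pics/si_bl.png',310,165,390,215,8)
E
```

```text
(no output)
```

View pics/sc_jig.png

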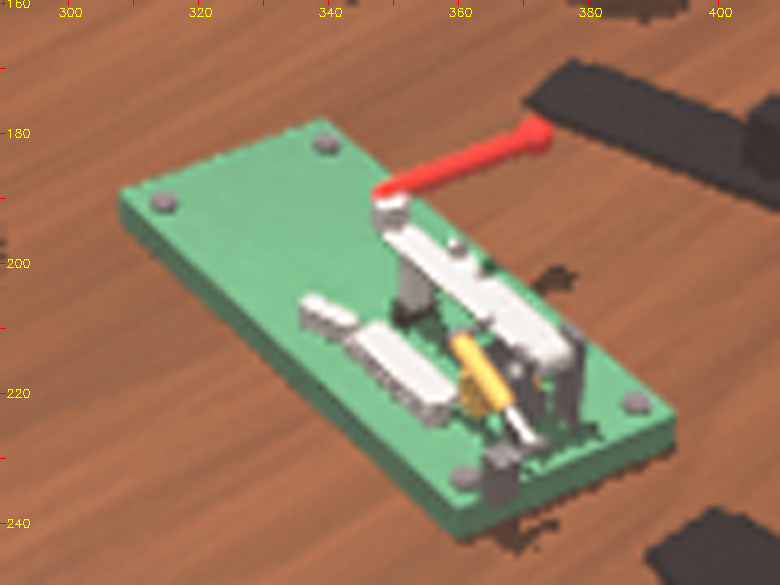

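View pics/si_jig.png

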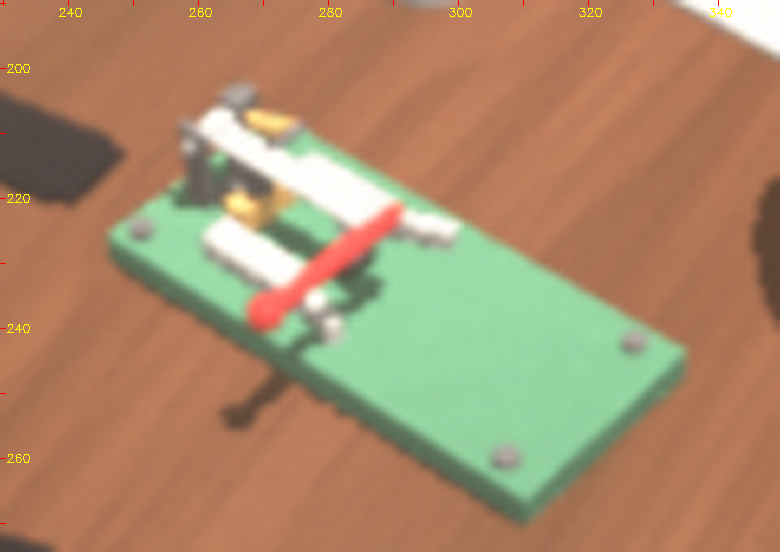

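View pics/sc_bl.png

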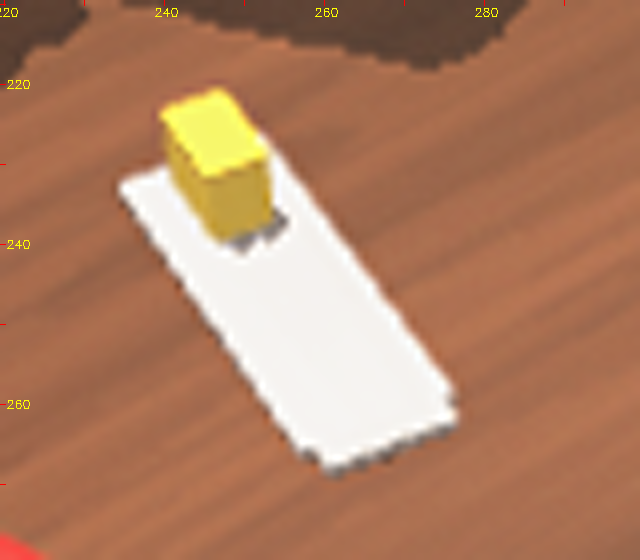

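View pics/si_bl.png

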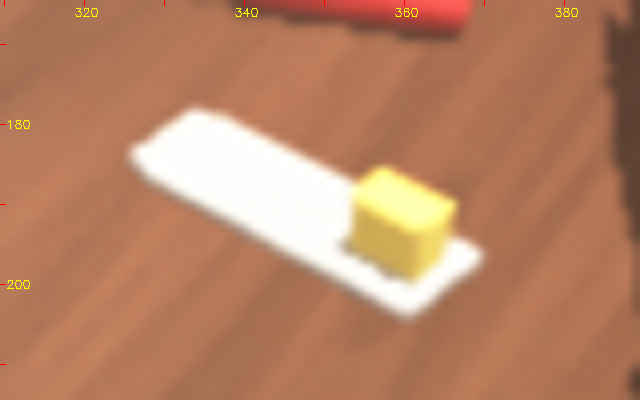

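```bash
python3 - <<'E'
from h import *
from scipy.optimize import least_squares
def fit(obs,x0,zfree=True):
    cs={n:camera_info(n) for n in('scene','side')}
    def res(p):
        c,s=np.cos(p[2]),np.sin(p[2]);r=[]
        for n,uv,P in obs:
            X=[p[0]+c*P[0]-s*P[1],p[1]+s*P[0]+c*P[1],P[2]+p[3]]
            q=proj(n,X,cs[n]);r+= [q[0]-uv[0],q[1]-uv[1]]
        return r
    r=least_squares(res,x0); return r.x,np.round(np.array(r.fun).reshape(-1,2),1)
J=[('scene',(338.5,177.5),(-.145,.055,.018)),('scene',(308,189),(-.145,-.055,.018)),('scene',(393,223),(.105,.055,.018)),('scene',(360.5,237.5),(.105,-.055,.018)),
('side',(310,267),(-.145,.055,.018)),('side',(335,243),(-.145,-.055,.018)),('side',(246,225),(.105,.055,.018))]
for s,o in(('scene',J[:4]),('side',J[4:]),('both',J)):
    print(s,atz('scene',(338,177),.018) if s=='scene' else '',*fit(o,[.6,0,0,0] if s=='both' else [.6,0,0,0]))
print('tail+y',tri(('scene',(338.5,177.5)),('side',(310,267))),'tail-y',tri(('scene',(308,189)),('side',(335,243))))
B=[('scene',(260.5,268),(.075,-.021,.005)),('scene',(276.5,262),(.075,.021,.005)),('scene',(234.5,232.5),(-.075,-.025,.005)),
('side',(361,203.5),(-.075,.025,.005)),('side',(370,196.5),(-.075,-.025,.005)),('side',(326.5,183.5),(.075,.021,.005)),('side',(333,178),(.075,-.021,.005))]
G=[('scene',(239.8,223.5),(-.068,-.011,.035)),('scene',(247,220.5),(-.068,.011,.035)),('scene',(252.7,229),(-.032,.011,.035)),('scene',(245.5,231.5),(-.032,-.011,.035)),
('side',(353.5,189),(-.032,.011,.035)),('side',(357.2,185.5),(-.032,-.011,.035)),('side',(366,190),(-.068,-.011,.035)),('side',(362,193.5),(-.068,.011,.035))]
print('blank',*fit(B,[.4,-.3,0,0]));print('grip',*fit(G,[.4,-.3,0,0]));print('all',*fit(B+G,[.4,-.3,0,0]))
print('bar root/ball',tri(('scene',(372.5,180)),('side',(270,237))))
for nm,a,b in [('spray',(377,155),(279,335)),('offcut',(328,155),(342,314)),('glue',(459,185),(175,300)),('bear',(318,270),(296,185))]:
    print(nm,atz('scene',a,0),atz('side',b,0))
E
```

```text
scene [0.47954359 0.14451127 0.018     ] [ 0.6037168   0.07903423 -0.17334871 -0.01357943] [[ 0.5  0.3]
 [-0.4  0.4]
 [ 0.4 -0.5]
 [-0.4 -0.1]]
side  [ 0.6161981   0.06784198 -0.18774012 -0.0022875 ] [[-0.1 -0.5]
 [ 0.2  0.4]
 [-0.1  0.1]]
both  [ 0.61481567  0.06787577 -0.18339766 -0.00161681] [[ 1.1 -0.2]
 [-0.4 -0.1]
 [ 1.2  0.1]
 [-0.4  0.4]
 [ 0.6 -0.6]
 [ 0.7  0.3]
 [ 0.1  0.2]]
tail+y (array([0.48147646, 0.14813806, 0.01499435]), [np.float64(0.0024187394024948678), np.float64(0.0024187394024949922)]) tail-y (array([0.46414872, 0.04038807, 0.0168286 ]), [np.float64(0.0003405354906382529), np.float64(0.00034053549063816415)])
blank [ 0.54478781 -0.20842904 -0.2293281  -0.00118394] [[ 0.2  0. ]
 [ 0.2 -0.1]
 [ 0.1  0.2]
 [-0.3 -0.1]
 [ 0.  -0.5]
 [-0.3  0.2]
 [ 1.2  0.2]]
grip [ 0.54453301 -0.20822086 -0.22174352 -0.00187274] [[-0.2  0.1]
 [ 0.6  0.4]
 [ 0.8 -0.2]
 [-0.1  0.1]
 [-0.1 -0.4]
 [ 0.4  0. ]
 [ 0.5  0.1]
 [ 0.4 -0.2]]
all [ 0.54462238 -0.20849187 -0.22746119 -0.00156448] [[ 0.2  0.1]
 [ 0.2 -0. ]
 [-0.   0.3]
 [-0.2 -0. ]
 [ 0.1 -0.4]
 [-0.3  0.3]
 [ 1.2  0.3]
 [-0.2  0. ]
 [ 0.7  0.3]
 [ 0.8 -0.3]
 [-0.2  0. ]
 [-0.1 -0.5]
 [ 0.4 -0.1]
 [ 0.5  0. ]
 [ 0.4 -0.3]]
bar root/ball (array([0.60567075, 0.15016916, 0.06825329]), [np.float64(0.0003719652026570725), np.float64(0.0003719652026571979)])
spray [0.45646869 0.34438091 0.        ] [0.45106752 0.35115295 0.        ]
offcut [0.35069419 0.22877145 0.        ] [0.34865383 0.22970556 0.        ]
glue [0.73147893 0.39626574 0.        ] [0.73219595 0.39578233 0.        ]
bear [ 0.70710184 -0.14858714  0.        ] [ 0.7114962 -0.1534649  0.       ]
```

The thing wanted is the white blank with the yellow grip at scene (255,245). The look-alikes are the bare white strip at (328,155), which is the offcut, and the two black gripped plates at (397,180) and (418,256). The crop confirms my choice: white plate, yellow block near the tail, narrowed nose at lower right. Next I rise, turn and go to the bar.

```bash
python3 -m inch '[[[0,0,-0.03,0,0,-0.0459,0],[0,0,-0.03,0,0,-0.0459,0],[0,0,-0.03,0,0,-0.0459,0],[0,0,-0.03,0,0,-0.0459,0],[0,0,0,0,0,-0.0459,0],[0,0,0,0,0,-0.0459,0],[0,0,0,0,0,-0.0459,0],[0,0,0,0,0,-0.0459,0]]]'
cat >> h.py <<'E'
def plan(x,y,z,yaw):
    s=get_state();R=Ro.from_euler('xyz',s['ee_rot']).as_matrix()
    Rt=Ro.from_euler('xyz',[np.pi,0,yaw]).as_matrix()
    rv=Ro.from_matrix(R.T@Rt).as_rotvec()/np.pi
    d=np.array([x,y,z])-s['eef_pos']
    print('t',round(s['t'],2),'pos',s['eef_pos'].round(4),'rot',s['ee_rot'].round(4),'F',s['force'].round(2),'w',round(s['width'],4))
    print('turn(norm)',rv.round(4),'shift before turn',(R.T@d/.5).round(4),'after turn',(Rt.T@d/.5).round(4))
E
python3 - <<'E'
from h import *
plan(.5985,.1217,.25,-1.754)
E
```

```text
t: 0.95
eef_pos: [0.1563, -0.6564, 0.2513]
ee_rot: [3.141, 0.001, -1.748]
force: [0.1, 0.1, -0.9]
width: 0.088
t 0.95 pos [ 0.1563 -0.6564  0.2513] rot [ 3.1413e+00  6.0000e-04 -1.7483e+00] F [ 0.13  0.1  -0.85] w 0.088
turn(norm) [0.0001 0.0002 0.0018] shift before turn [-1.6879 -0.5957  0.0035] after turn [-1.6913 -0.586   0.0026]
```

```bash
python3 -m inch '[[[-0.05,-0.017,0,0,0,0,0],[-0.0938,-0.0331,0,0,0,0,0],[-0.0938,-0.0331,0,0,0,0,0],[-0.0938,-0.0331,0,0,0,0,0],[-0.0938,-0.0331,0,0,0,0,0],[-0.0938,-0.0331,0,0,0,0,0],[-0.0938,-0.0331,0,0,0,0,0],[-0.0938,-0.0331,0,0,0,0,0],[-0.0938,-0.0331,0,0,0,0,0],[-0.0938,-0.0331,0,0,0,0,0],[-0.0938,-0.0331,0,0,0,0,0],[-0.0938,-0.0331,0,0,0,0,0],[-0.0938,-0.0331,0,0,0,0,0],[-0.0938,-0.0331,0,0,0,0,0],[-0.0938,-0.0331,0,0,0,0,0],[-0.05,-0.018,0,0,0,0,0]]]'
python3 - <<'E'
from h import *
plan(.5985,.1217,.25,-1.754)
c=camera_info('wrist');print('campos',-c['R'].T@c['t'],'axis',c['R'][2])
import pickle;pickle.dump(c,open('w1.pkl','wb'))
cv2.imwrite('pics/w1.png',grab_frame('wrist'))
E
```

```text
t: 2.55
eef_pos: [0.5314, -0.0042, 0.2513]
ee_rot: [3.141, 0.0, -1.752]
force: [0.2, -1.2, -0.7]
width: 0.0878
t 2.55 pos [ 0.5314 -0.0042  0.2513] rot [ 3.1413e+00  1.0000e-04 -1.7521e+00] F [ 0.16 -1.2  -0.72] w 0.0878
turn(norm) [0.0001 0.     0.0006] shift before turn [-0.2719 -0.0866  0.0025] after turn [-0.2721 -0.0861  0.0025]
campos [ 0.51913769 -0.07535331  0.44428237] axis [ 0.04830471  0.2636247  -0.96341511]
```

View pics/w1.png

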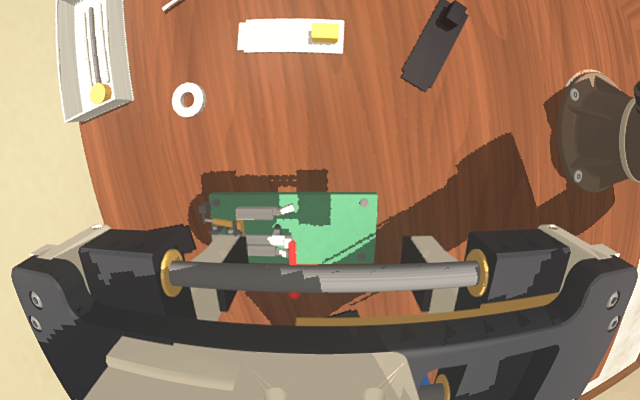

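```bash
python3 - <<'E'
from h import *
crop('pics/w1.png','pics/w1j.png',195,180,395,270,4)
crop('pics/w1.png','pics/w1b.png',230,10,350,65,6)
E
```

```text
(no output)
```

View pics/w1j.png

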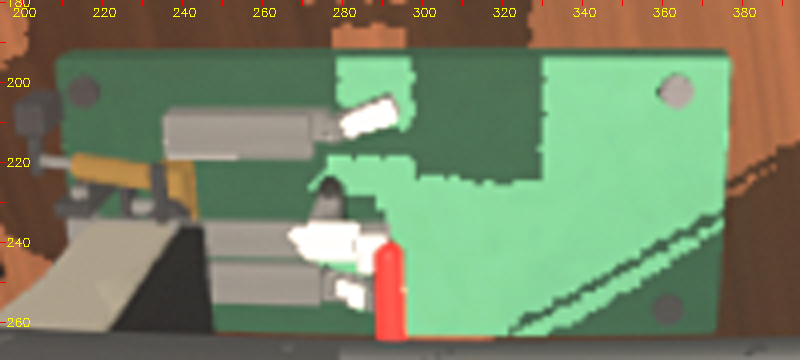

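View pics/w1b.png

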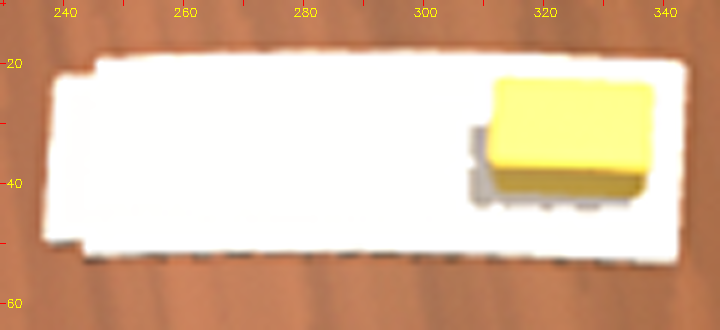

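```bash
cat >> h.py <<'E'
from scipy.optimize import least_squares
import pickle
def fit(obs,x0,cams,zfix=None):
    def res(p,raw=False):
        c,s=np.cos(p[2]),np.sin(p[2]);r=[]
        for n,uv,P in obs:
            z=p[3] if zfix is None else zfix
            X=[p[0]+c*P[0]-s*P[1],p[1]+s*P[0]+c*P[1],P[2]+z]
            q=proj(n.split(':')[0],X,cams[n]);w=1 if raw or n[0]=='s' else 2
            r+=[w*(q[0]-uv[0]),w*(q[1]-uv[1])]
        return r
    r=least_squares(res,x0[:3] if zfix is not None else x0); return r.x.round(4),np.round(np.array(res(r.x,True)).reshape(-1,2),1).tolist()
E
python3 - <<'E'
from h import *
cams={n:camera_info(n) for n in('scene','side')};cams['wrist:1']=pickle.load(open('w1.pkl','rb'))
Jw=[('wrist:1',(376,193.5),(-.145,-.055,.018)),('wrist:1',(209,194),(.105,-.055,.018)),('wrist:1',(373.5,262.5),(-.145,.055,.018))]
J=[('scene',(338.5,177.5),(-.145,.055,.018)),('scene',(308,189),(-.145,-.055,.018)),('scene',(393,223),(.105,.055,.018)),('scene',(360.5,237.5),(.105,-.055,.018)),
('side',(310,267),(-.145,.055,.018)),('side',(335,243),(-.145,-.055,.018)),('side',(246,225),(.105,.055,.018))]
B=[('scene',(260.5,268),(.075,-.021,.005)),('scene',(276.5,262),(.075,.021,.005)),('scene',(234.5,232.5),(-.075,-.025,.005)),
('side',(361,203.5),(-.075,.025,.005)),('side',(370,196.5),(-.075,-.025,.005)),('side',(326.5,183.5),(.075,.021,.005)),('side',(333,178),(.075,-.021,.005))]
Bw=[('wrist:1',(239,22),(.075,-.021,.005)),('wrist:1',(237,49.5),(.075,.021,.005)),('wrist:1',(245.5,19),(.065,-.025,.005)),('wrist:1',(243.5,52.5),(.065,.025,.005)),('wrist:1',(343.5,20),(-.075,-.025,.005)),('wrist:1',(342.5,53),(-.075,.025,.005))]
G=[('wrist:1',(312,22.5),(-.032,-.011,.035)),('wrist:1',(338,23.5),(-.068,-.011,.035)),('wrist:1',(337.5,38),(-.068,.011,.035)),('wrist:1',(311,37),(-.032,.011,.035))]
for nm,o,x0 in(('Jw',Jw,[.614,.068,-.18,0]),('Jall',J+Jw,[.614,.068,-.18,0]),('Bw',Bw,[.545,-.208,-.22,0]),('Gw',G,[.545,-.208,-.22,0]),('Ball',B+Bw+G,[.545,-.208,-.22,0])):
    print(nm,'free',*fit(o,x0,cams));print('  z0',*fit(o,x0,cams,0))
E
```

```text
Jw free [ 0.6155  0.07   -0.1794 -0.0064] [[0.6, 0.1], [-0.1, 0.2], [-0.5, -0.4]]
  z0 [ 0.6152  0.0682 -0.1789] [[1.4, -0.1], [-1.7, 0.1], [0.2, 0.3]]
Jall free [ 0.6153  0.069  -0.1797 -0.0035] [[1.2, 0.3], [-0.1, 0.4], [1.6, 0.4], [0.1, 0.8], [0.4, 0.0], [0.5, 0.8], [-0.2, 1.0], [1.1, -0.1], [-0.8, 0.0], [-0.2, -0.1]]
  z0 [ 0.6152  0.0681 -0.1797] [[1.0, -0.6], [-0.4, -0.5], [1.4, -0.5], [-0.1, -0.1], [0.6, -1.1], [0.7, -0.3], [-0.1, -0.0], [1.4, -0.1], [-1.7, -0.0], [0.1, 0.3]]
Bw free [ 0.5443 -0.2063 -0.2264  0.003 ] [[-0.2, 0.4], [-0.2, -0.1], [0.2, 0.5], [-0.1, -0.7], [0.4, 0.0], [-0.1, -0.1]]
  z0 [ 0.5446 -0.2072 -0.2262] [[0.1, 0.5], [0.1, -0.1], [0.4, 0.6], [0.1, -0.8], [-0.1, 0.1], [-0.5, -0.2]]
Gw free [ 0.5442 -0.212  -0.224  -0.0198] [[-0.1, -0.1], [0.0, -0.0], [-0.1, 0.1], [0.1, 0.0]]
  z0 [ 0.5453 -0.2062 -0.2242] [[-0.7, -0.4], [0.7, -0.3], [0.5, 0.4], [-0.5, 0.3]]
Ball free [ 0.5449 -0.2071 -0.2302 -0.0008] [[0.6, -0.3], [0.6, -0.5], [0.5, -0.1], [-0.5, -0.0], [-0.2, -0.3], [-0.5, 0.3], [1.0, 0.3], [0.1, 0.6], [0.0, -0.1], [0.4, 0.7], [0.0, -0.8], [-0.2, 0.5], [-0.8, 0.1], [-0.5, -0.8], [0.8, -0.5], [0.6, 0.2], [-0.4, -0.1]]
  z0 [ 0.5449 -0.2069 -0.2304] [[0.6, -0.6], [0.7, -0.7], [0.6, -0.4], [-0.5, -0.1], [-0.2, -0.5], [-0.5, 0.2], [1.0, 0.2], [0.0, 0.5], [-0.1, -0.1], [0.3, 0.7], [-0.1, -0.8], [-0.2, 0.5], [-0.7, 0.2], [-0.5, -0.8], [0.9, -0.6], [0.7, 0.2], [-0.4, -0.1]]
```

```bash
python3 -m inch '[[[-0.09,-0.028,0,0,0,0,0],[-0.09,-0.028,0,0,0,0,0],[-0.06,-0.02,0,0,0,0,0],[-0.032,-0.01,0,0,0,0,0],[0,0,0.06,0,0,0,0],[0,0,0.08,0,0,0,0],[0,0,0.08,0,0,0,0],[0,0,0.06,0,0,0,0],[0,0,0.03,0,0,0,0],[0,0,0,0,0,0,0]]]' 25
python3 - <<'E'
from h import *
plan(.5996,.1219,.048,-1.7508)
cv2.imwrite('pics/s2.png',grab_frame('side'));cv2.imwrite('pics/c2.png',grab_frame('scene'));cv2.imwrite('pics/w2.png',grab_frame('wrist'))
crop('pics/s2.png','pics/s2c.png',230,150,350,250,6)
crop('pics/c2.png','pics/c2c.png',310,130,410,230,6)
E
```

```text
t: 3.6
eef_pos: [0.5953, 0.1173, 0.094]
ee_rot: [3.137, -0.003, -1.755]
force: [0.5, 0.5, -0.1]
width: 0.0875
t 3.6 pos [0.5953 0.1173 0.094 ] rot [ 3.1373e+00 -2.9000e-03 -1.7550e+00] F [ 0.54  0.52 -0.12] w 0.0875
turn(norm) [ 0.0014 -0.0009 -0.0013] shift before turn [-0.0109 -0.0071  0.0919] after turn [-0.0106 -0.0067  0.092 ]
```

View pics/s2c.png

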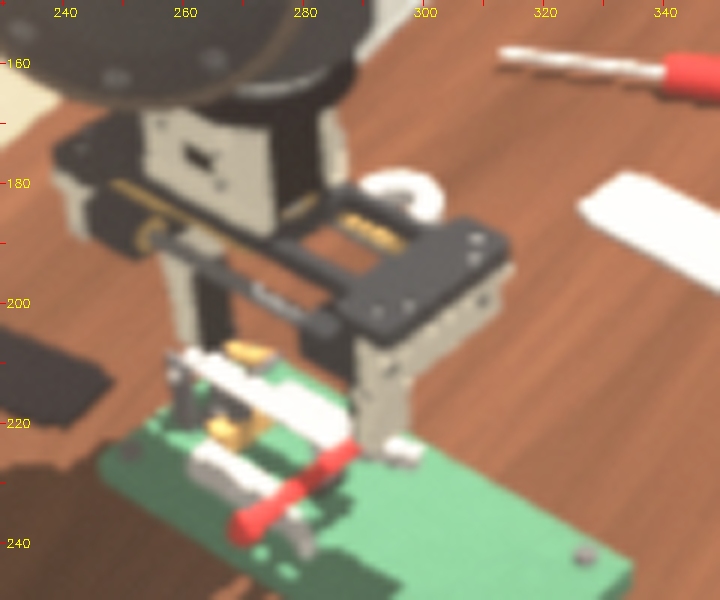

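View pics/w2.png

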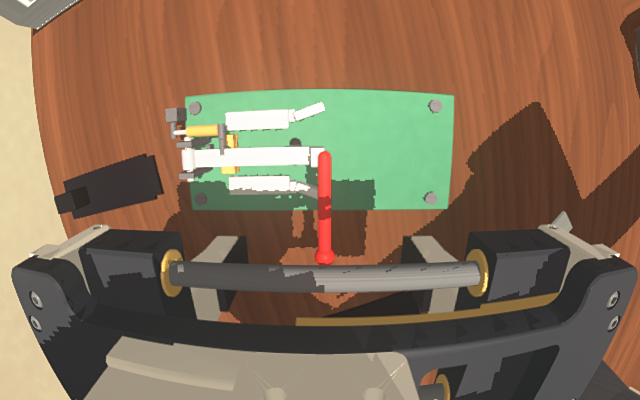

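```bash
python3 - <<'E'
from h import *
c=camera_info('wrist');pickle.dump(c,open('w2.pkl','wb'))
plan(.5996,.1219,.048,-1.7508)
crop('pics/w2.png','pics/w2a.png',160,80,260,220,5.5)
crop('pics/w2.png','pics/w2b.png',370,80,470,220,5.5)
E
```

```text
t 3.75 pos [0.5981 0.1185 0.0979] rot [-3.1402e+00  6.0000e-04 -1.7543e+00] F [-0.44  0.04  1.14] w 0.0877
turn(norm) [-0.0004  0.0002 -0.0011] shift before turn [-0.0072 -0.0017  0.0998] after turn [-0.0072 -0.0018  0.0998]
```

View pics/w2a.png

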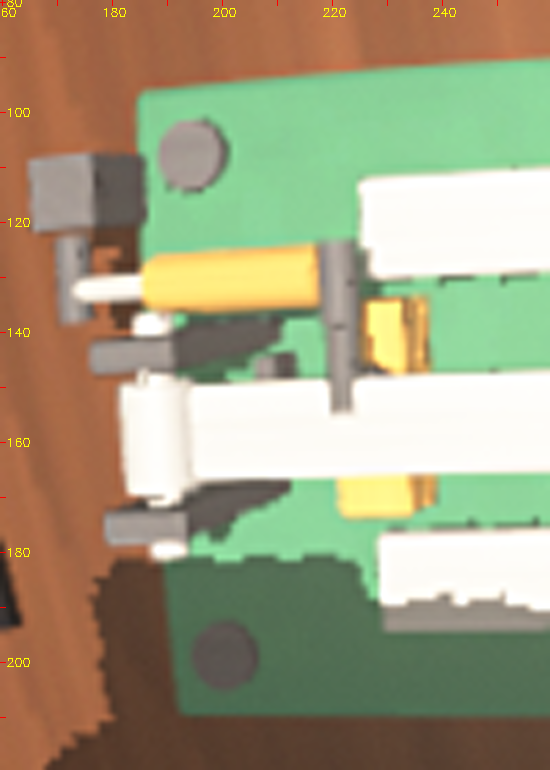

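View pics/w2b.png

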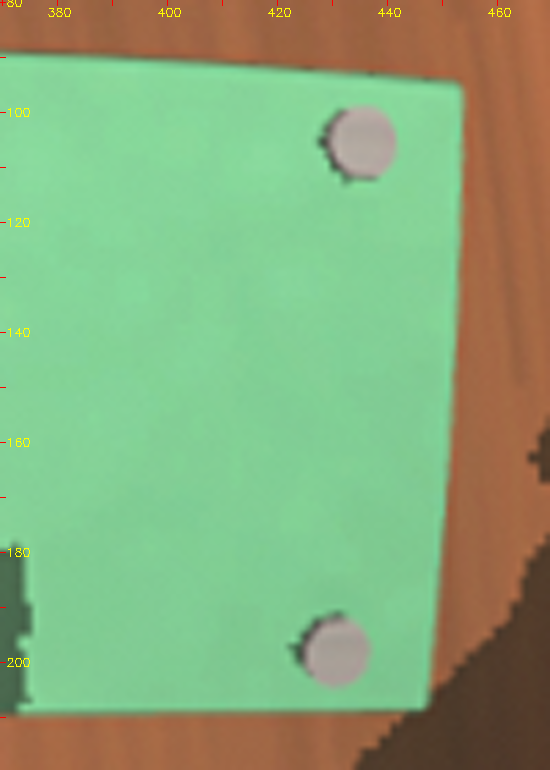

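```bash
python3 - <<'E'
from h import *
cams={'wrist:2':pickle.load(open('w2.pkl','rb'))}
J=[('wrist:2',(453,94.5),(-.145,-.055,.018)),('wrist:2',(184.5,96),(.105,-.055,.018)),('wrist:2',(447,208.5),(-.145,.055,.018)),('wrist:2',(192,209.5),(.105,.055,.018))]
x0=[.615,.068,-.18,0]
print(*fit(J,x0,cams));r,e=fit(J,x0,cams,0);print(r,e)
def injig(P): 
    c,s=np.cos(r[2]),np.sin(r[2]);d=np.array(P[:2])-r[:2];return np.array([c*d[0]+s*d[1],-s*d[0]+c*d[1]])*1e3
for uv,z in(((235,134),.034),((236.5,173),.034),((225,112),.03),((230,176),.03)):
    print(uv,injig(atz('wrist',uv,z,cams['wrist:2'])))
print('bar',[injig(atz('wrist',(324,v),.067,cams['wrist:2'])) for v in(170,230)])
E
```

```text
[ 0.6157  0.0692 -0.1799 -0.002 ] [[0.3, -0.3], [-0.1, 0.3], [-0.3, 0.2], [0.2, -0.2]]
[ 0.6157  0.0691 -0.1799] [[1.2, -0.6], [-1.0, -0.0], [0.4, 0.6], [-0.6, 0.2]]
(235, 134) [ 49.86018704 -16.69347295]
(236.5, 173) [50.20957729 17.02254008]
(225, 112) [ 59.53772407 -36.15415635]
(230, 176) [57.62832348 20.26035408]
bar [array([-25.44943282,   9.97549066]), array([-25.2988815 ,  56.59228183])]
```

```bash
python3 -m inch '[[[-0.004,-0.001,0.025,0,0,0,0],[-0.004,-0.001,0.035,0,0,0,0],[0,0,0.025,0,0,0,0],[0,0,0.014,0,0,0,0],[0,0,0,0,0,0,0],[0,0,0,0,0,0,0.5]]]' 25
python3 - <<'E'
from h import *
plan(.6001,.1228,.048,-1.7508)
E
```

```text
t: 4.35
eef_pos: [0.5994, 0.1223, 0.0475]
ee_rot: [-3.141, 0.0, -1.754]
force: [-0.3, 0.5, -0.3]
width: 0.0843
t 4.35 pos [0.5994 0.1223 0.0475] rot [-3.1412  0.     -1.7541] F [-0.33  0.51 -0.34] w 0.0843
turn(norm) [-0.0001  0.     -0.001 ] shift before turn [-0.0012 -0.0013 -0.001 ] after turn [-0.0012 -0.0013 -0.001 ]
```

```bash
python3 -m inch '[[[0,0,0,0,0,0,1],[0,0,0,0,0,0,1],[0,0,0,0,0,0,1],[0,0,0,0,0,0,1],[0,0,0,0,0,0,1],[0,0,0,0,0,0,1]]]' 25
python3 -m inch '[[[0,0,0,0,0,0,1],[0,0,0,0,0,0,1],[0,0,0,0,0,0,1],[0,0,0,0,0,0,1]]]'
```

```text
t: 4.95
eef_pos: [0.599, 0.1223, 0.0472]
ee_rot: [-3.142, 0.0, -1.754]
force: [-0.1, -0.1, 0.3]
width: 0.0372
t: 5.35
eef_pos: [0.599, 0.1223, 0.0471]
ee_rot: [3.142, -0.0, -1.754]
force: [-0.2, 0.8, -0.5]
width: 0.005
```

```bash
python3 -m inch '[[[0,0,0,0,0,0,1]]]'; python3 - <<'E'
from h import *
cv2.imwrite('pics/s3.png',grab_frame('side'));cv2.imwrite('pics/c3.png',grab_frame('scene'));cv2.imwrite('pics/w3.png',grab_frame('wrist'))
crop('pics/s3.png','pics/s3c.png',230,150,350,250,6)
crop('pics/c3.png','pics/c3c.png',310,130,410,230,6)
E
```

```text
t: 5.45
eef_pos: [0.599, 0.1223, 0.0471]
ee_rot: [3.142, -0.0, -1.754]
force: [0.7, -0.0, 0.7]
width: 0.0014
```

View pics/s3c.png

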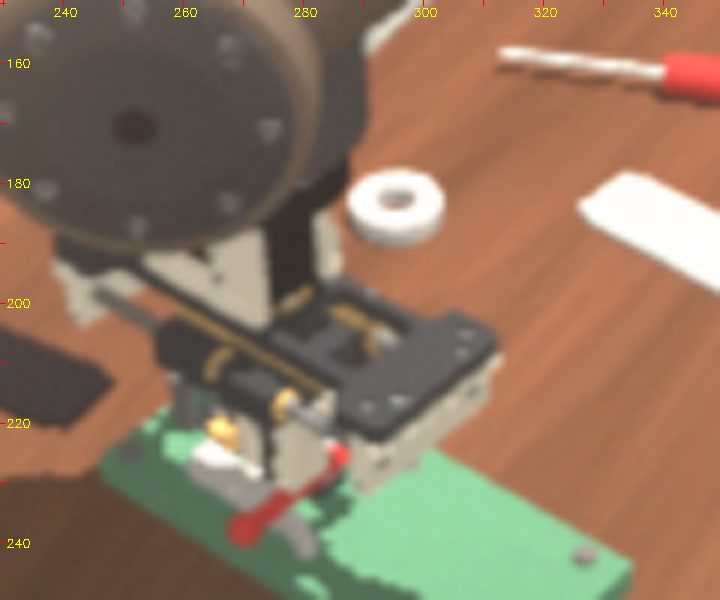

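View pics/c3c.png

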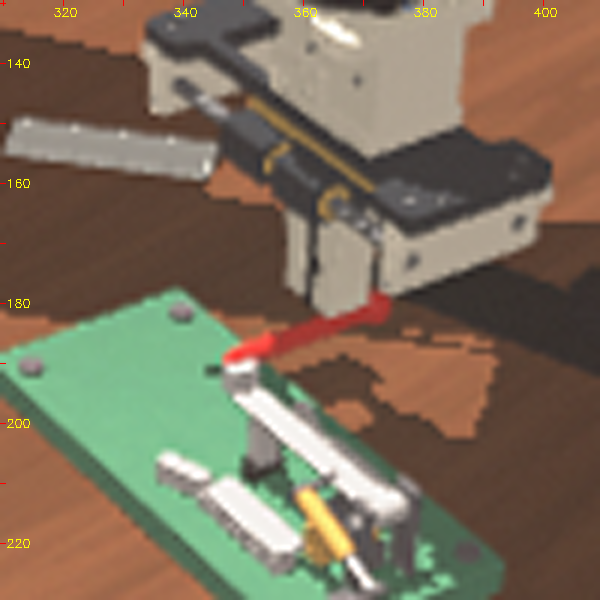

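View pics/w3.png

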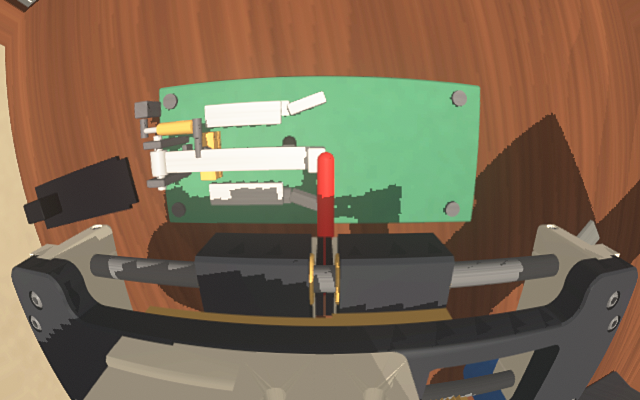

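```bash
python3 - <<'E'
from h import *
s=get_state();P=s['eef_pos'];print(P)
for n in('scene','side','wrist'):
    print(n,'tcp',np.round(proj(n,P),1),'grasp',np.round(proj(n,P+[0,0,.019]),1),'bar pt',np.round(proj(n,[.6001,.1228,.067]),1),'bar ball',np.round(proj(n,[.6041,.144,.067]),1))
crop('pics/w3.png','pics/w3c.png',270,140,390,330,3.1)
E
```

```text
[0.599025   0.12231458 0.0471465 ]
scene tcp [363.5 189.3] grasp [363.9 183.6] bar pt [364.3 183.4] bar ball [370.7 181. ]
side tcp [278.4 237. ] grasp [278. 232.] bar pt [277.5 231.8] bar ball [271.9 236.1]
wrist tcp [325.2 230.5] grasp [325.3 241.5] bar pt [323.7 243. ] bar ball [323.6 274.3]
```

View pics/w3c.png

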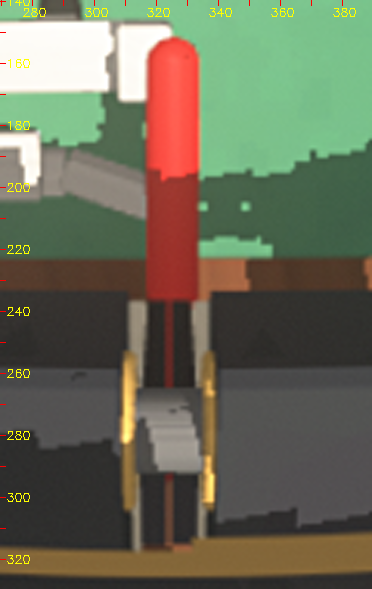

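```bash
python3 - <<'E'
from h import *
crop('pics/c3.png','pics/c3d.png',345,155,385,195,16)
crop('pics/s3.png','pics/s3d.png',260,205,300,245,16)
E
```

View pics/c3d.png

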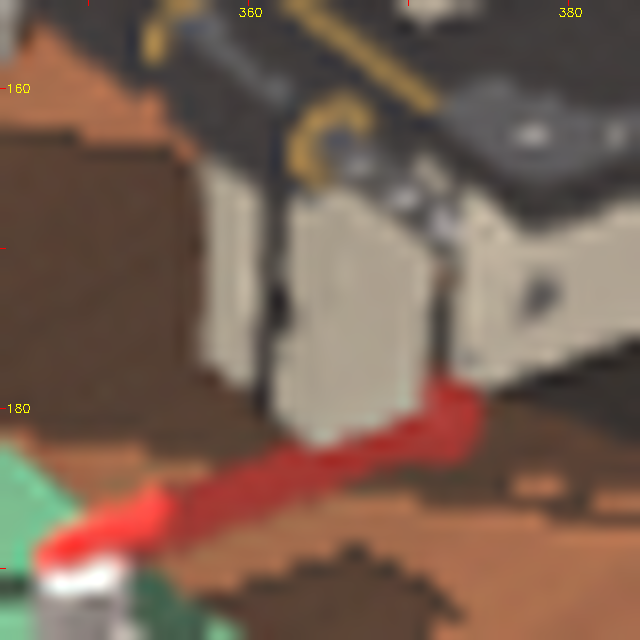

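View pics/s3d.png

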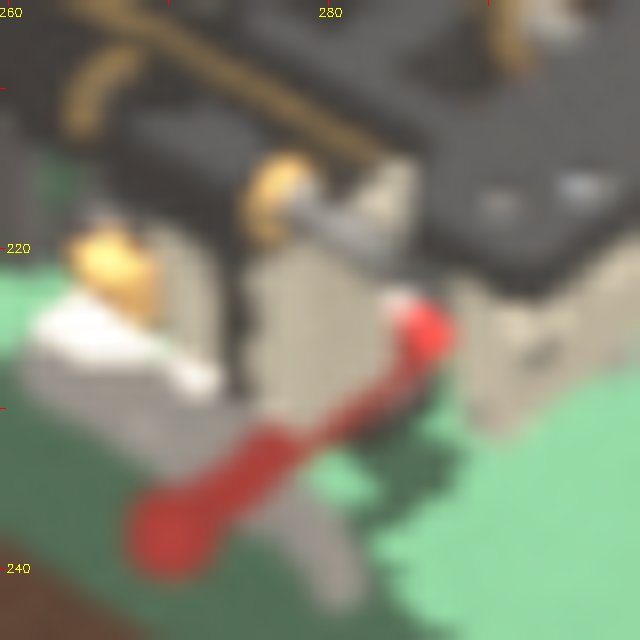

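```bash
python3 - <<'E'
from h import *
P=get_state()['eef_pos'];jx=np.array([.9838,-.179,0]);jy=np.array([.179,.9838,0])
for z in (.047,.06,.07,.08):
  for n in('scene','side'):
    print(z,n,[(a,b,tuple(np.round(proj(n,[P[0],P[1],z]+jx*a*.001+jy*b*.001),1))) for a in(-21,0,21) for b in(-9.5,9.5)])
print(tri(('scene',(364,182)),('side',(278.5,231.5))))
for n in('scene','side'):
  c=camera_info(n);print(n,-c['R'].T@c['t'])
E
```

```text
0.047 scene [(-21, -9.5, (np.float64(356.1), np.float64(186.6))), (-21, 9.5, (np.float64(361.6), np.float64(184.5))), (0, -9.5, (np.float64(360.7), np.float64(190.4))), (0, 9.5, (np.float64(366.2), np.float64(188.2))), (21, -9.5, (np.float64(365.3), np.float64(194.2))), (21, 9.5, (np.float64(370.9), np.float64(192.0)))]
0.047 side [(-21, -9.5, (np.float64(286.3), np.float64(238.5))), (-21, 9.5, (np.float64(281.6), np.float64(242.4))), (0, -9.5, (np.float64(280.8), np.float64(235.1))), (0, 9.5, (np.float64(276.0), np.float64(238.9))), (21, -9.5, (np.float64(275.3), np.float64(231.8))), (21, 9.5, (np.float64(270.5), np.float64(235.5)))]
0.06 scene [(-21, -9.5, (np.float64(356.3), np.float64(182.8))), (-21, 9.5, (np.float64(361.9), np.float64(180.7))), (0, -9.5, (np.float64(360.9), np.float64(186.5))), (0, 9.5, (np.float64(366.5), np.float64(184.4))), (21, -9.5, (np.float64(365.6), np.float64(190.3))), (21, 9.5, (np.float64(371.2), np.float64(188.1)))]
0.06 side [(-21, -9.5, (np.float64(286.1), np.float64(235.2))), (-21, 9.5, (np.float64(281.3), np.float64(239.0))), (0, -9.5, (np.float6
[... 967 characters left out ...]
.3), np.float64(180.4))), (0, 9.5, (np.float64(367.0), np.float64(178.3))), (21, -9.5, (np.float64(366.1), np.float64(184.2))), (21, 9.5, (np.float64(371.8), np.float64(182.0)))]
0.08 side [(-21, -9.5, (np.float64(285.7), np.float64(229.9))), (-21, 9.5, (np.float64(280.9), np.float64(233.7))), (0, -9.5, (np.float64(280.0), np.float64(226.5))), (0, 9.5, (np.float64(275.2), np.float64(230.2))), (21, -9.5, (np.float64(274.5), np.float64(223.1))), (21, 9.5, (np.float64(269.6), np.float64(226.8)))]
(array([0.59710276, 0.12348462, 0.06987319]), [np.float64(0.0007521947656216289), np.float64(0.0007521947656218045)])
scene [ 1.33202952 -0.74072004  0.84654326]
side [0.12434624 0.75850194 0.83513642]
```

```bash
python3 - <<'E'
from h import *
s=get_state();P=s['eef_pos'];jx=np.array([.9838,-.179,0]);jy=np.array([.179,.9838,0])
for z in (.047,.06,.07,.08,.09):
    print(z,[(a,b,np.round(proj('wrist',[P[0],P[1],z]+jx*a*.001+jy*b*.001),1).tolist()) for a in(-11,11) for b in(-9.5,9.5)])
q=s['q'];print(q)
E
```

```text
0.047 [(-11, -9.5, [342.0, 216.8]), (-11, 9.5, [341.5, 243.5]), (11, -9.5, [308.5, 216.9]), (11, 9.5, [309.0, 243.6])]
0.06 [(-11, -9.5, [343.1, 223.3]), (-11, 9.5, [342.6, 251.4]), (11, -9.5, [307.4, 223.4]), (11, 9.5, [308.1, 251.5])]
0.07 [(-11, -9.5, [344.1, 228.9]), (-11, 9.5, [343.5, 258.2]), (11, -9.5, [306.6, 229.0]), (11, 9.5, [307.3, 258.3])]
0.08 [(-11, -9.5, [345.2, 235.1]), (-11, 9.5, [344.5, 265.6]), (11, -9.5, [305.6, 235.2]), (11, 9.5, [306.4, 265.7])]
0.09 [(-11, -9.5, [346.4, 242.0]), (-11, 9.5, [345.6, 273.8]), (11, -9.5, [304.5, 242.2]), (11, 9.5, [305.5, 273.9])]
[ 5.20509657e-01  3.82351744e-01 -3.12605248e-01 -2.33934433e-05
 -8.75876179e-01 -7.03865483e-01]
```

The fingers closed on nothing. In all three views the fingertips (scene (364,182), side (278,231), wrist v≈237) lie at z≈0.081, while the reported TCP z is 0.047. The real tips therefore sit about 34 mm above the reported TCP. I'll open, go lower and check before closing.

```bash
python3 -m inch '[[[0,0,0,0,0,0,0],[0,0,0,0,0,0,0],[0,0,0,0,0,0,0],[0,0,0,0,0,0,0],[0,0,0,0,0,0,0],[0,0,0,0,0,0,0],[0,0,0,0,0,0,0]]]'
python3 -m inch '[[[0,0,0.01,0,0,0,0],[0,0,0.02,0,0,0,0],[0,0,0.02,0,0,0,0],[0,0,0.01,0,0,0,0],[0,0,0,0,0,0,0]]]'
python3 - <<'E'
from h import *
plan(.6001,.1228,.015,-1.7508)
cv2.imwrite('pics/s4.png',grab_frame('side'));cv2.imwrite('pics/c4.png',grab_frame('scene'))
a=cv2.imread('pics/s4.png')[170:250,230:330];b=cv2.imread('pics/c4.png')[140:220,310:410]
cv2.imwrite('pics/x4.png',cv2.resize(np.hstack([a,b]),None,fx=4,fy=4,interpolation=cv2.INTER_CUBIC))
E
```

```text
t: 6.3
eef_pos: [0.599, 0.1223, 0.0472]
ee_rot: [-3.142, 0.0, -1.754]
force: [-0.5, -0.5, -0.5]
width: 0.0509
t: 6.8
eef_pos: [0.5982, 0.1219, 0.0157]
ee_rot: [3.14, -0.001, -1.754]
force: [0.3, 0.6, 0.2]
width: 0.0864
t 6.8 pos [0.5982 0.1219 0.0157] rot [ 3.1397e+00 -1.5000e-03 -1.7543e+00] F [0.34 0.59 0.23] w 0.0864
turn(norm) [ 0.0006 -0.0005 -0.0011] shift before turn [-0.0025 -0.0034  0.0013] after turn [-0.0025 -0.0034  0.0013]
```

View pics/x4.png

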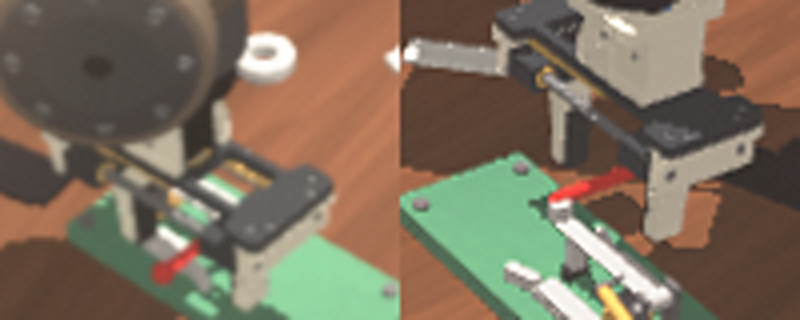

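The fingers now straddle the bar, with tips below it in both views (scene crop finger bottoms below the red bar). Closing.

```bash
python3 -m inch '[[[0,0,0,0,0,0,1],[0,0,0,0,0,0,1],[0,0,0,0,0,0,1],[0,0,0,0,0,0,1],[0,0,0,0,0,0,1],[0,0,0,0,0,0,1],[0,0,0,0,0,0,1],[0,0,0,0,0,0,1],[0,0,0,0,0,0,1]]]' 25
python3 -m inch '[[[0,0,0,0,0,0,1],[0,0,0,0,0,0,1],[0,0,0,0,0,0,1]]]'
```

```text
t: 7.8
eef_pos: [0.5991, 0.1223, 0.0172]
ee_rot: [-3.142, 0.0, -1.754]
force: [0.6, 0.0, 0.2]
width: 0.0213
t: 8.1
eef_pos: [0.5985, 0.1224, 0.0171]
ee_rot: [3.141, -0.0, -1.754]
force: [-4.2, 1.8, 1.4]
width: 0.009
```

```bash
python3 - <<'E'
import numpy as np
th=np.concatenate([[0,.02],np.linspace(.06,1.14,19)]);print(th.round(3))
x=-110*np.cos(th)+12*np.sin(th);z=110*np.sin(th)+12*np.cos(th)
for a,b,t in zip(np.diff(x),np.diff(z),th[1:]):print('[0,%.4f,%.4f,0,0,0,1],'%(-a/500,-b/500),end='')
E
```

```text
[0.   0.02 0.06 0.12 0.18 0.24 0.3  0.36 0.42 0.48 0.54 0.6  0.66 0.72
 0.78 0.84 0.9  0.96 1.02 1.08 1.14]
[0,-0.0005,-0.0044,0,0,0,1],[0,-0.0013,-0.0088,0,0,0,1],[0,-0.0026,-0.0130,0,0,0,1],[0,-0.0034,-0.0128,0,0,0,1],[0,-0.0042,-0.0126,0,0,0,1],[0,-0.0049,-0.0123,0,0,0,1],[0,-0.0056,-0.0120,0,0,0,1],[0,-0.0063,-0.0117,0,0,0,1],[0,-0.0070,-0.0113,0,0,0,1],[0,-0.0077,-0.0108,0,0,0,1],[0,-0.0083,-0.0103,0,0,0,1],[0,-0.0089,-0.0098,0,0,0,1],[0,-0.0095,-0.0093,0,0,0,1],[0,-0.0100,-0.0087,0,0,0,1],[0,-0.0106,-0.0081,0,0,0,1],[0,-0.0110,-0.0074,0,0,0,1],[0,-0.0114,-0.0067,0,0,0,1],[0,-0.0118,-0.0060,0,0,0,1],[0,-0.0122,-0.0053,0,0,0,1],[0,-0.0125,-0.0046,0,0,0,1],
```

```bash
python3 -m inch '[[[0,-0.0005,-0.0044,0,0,0,1],[0,-0.0013,-0.0088,0,0,0,1],[0,-0.0026,-0.0130,0,0,0,1],[0,-0.0034,-0.0128,0,0,0,1],[0,-0.0042,-0.0126,0,0,0,1],[0,-0.0049,-0.0123,0,0,0,1],[0,0,0,0,0,0,1]]]'
python3 - <<'E'
from h import *
plan(.6001,.1228,.048,-1.7508)
cv2.imwrite('pics/s5.png',grab_frame('side'));
crop('pics/s5.png','pics/s5c.png',230,150,330,250,6)
E
```

```text
t: 8.8
eef_pos: [0.6068, 0.1208, 0.0502]
ee_rot: [3.141, 0.0, -1.754]
force: [-5.3, 4.2, -3.1]
width: 0.0092
t 8.8 pos [0.6068 0.1208 0.0502] rot [ 3.1407  0.     -1.7544] F [-5.28  4.19 -3.12] w 0.0092
turn(norm) [ 0.0003  0.     -0.0012] shift before turn [-0.0015  0.0139  0.0045] after turn [-0.0016  0.0139  0.0045]
```

View pics/s5c.png

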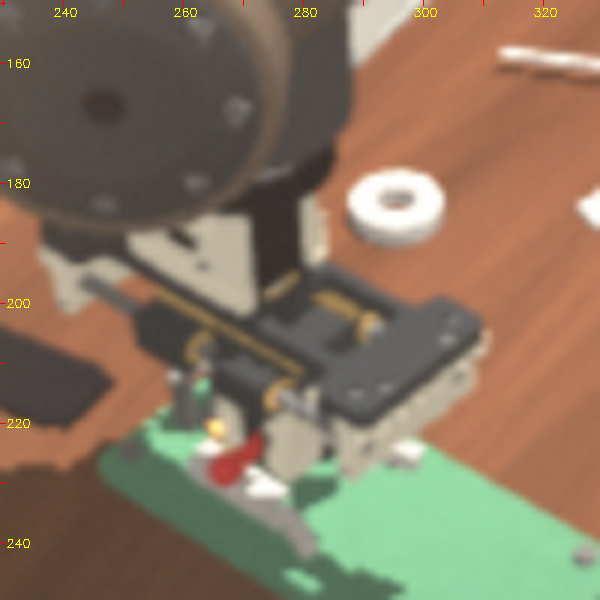

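The ball has risen with the fingers (side (266,227)) and the force is about 6 N. I'll carry on along the arc.

```bash
python3 -m inch '[[[0,-0.0056,-0.0120,0,0,0,1],[0,-0.0063,-0.0117,0,0,0,1],[0,-0.0070,-0.0113,0,0,0,1],[0,-0.0077,-0.0108,0,0,0,1],[0,-0.0083,-0.0103,0,0,0,1],[0,-0.0089,-0.0098,0,0,0,1],[0,-0.0095,-0.0093,0,0,0,1],[0,0,0,0,0,0,1]]]'
python3 -m inch '[[[0,-0.0100,-0.0087,0,0,0,1],[0,-0.0106,-0.0081,0,0,0,1],[0,-0.0110,-0.0074,0,0,0,1],[0,-0.0114,-0.0067,0,0,0,1],[0,-0.0118,-0.0060,0,0,0,1],[0,-0.0122,-0.0053,0,0,0,1],[0,-0.0125,-0.0046,0,0,0,1],[0,0,0,0,0,0,1]]]'
```

```text
t: 9.65
eef_pos: [0.6328, 0.1161, 0.0893]
ee_rot: [3.141, 0.0, -1.754]
force: [-13.1, 4.5, 9.7]
width: 0.0092
t: 10.45
eef_pos: [0.675, 0.1083, 0.1128]
ee_rot: [-3.138, 0.001, -1.754]
force: [-1.6, 1.7, 7.8]
width: 0.0086
```

```bash
python3 -m inch '[[[0,-0.005,-0.0015,0,0,0,1],[0,-0.005,-0.0015,0,0,0,1],[0,0,0,0,0,0,1],[0,0,0,0,0,0,1]]]'
python3 - <<'E'
from h import *
plan(.6001,.1228,.048,-1.7508)
cv2.imwrite('pics/s6.png',grab_frame('side'));
crop('pics/s6.png','pics/s6c.png',220,120,340,250,5)
E
```

```text
t: 10.85
eef_pos: [0.6795, 0.1075, 0.1139]
ee_rot: [-3.138, 0.001, -1.754]
force: [-1.4, 1.5, 5.7]
width: 0.0088
t 10.85 pos [0.6795 0.1075 0.1139] rot [-3.1378e+00  8.0000e-04 -1.7538e+00] F [-1.41  1.48  5.74] w 0.0088
turn(norm) [-0.0012  0.0003 -0.001 ] shift before turn [-0.001   0.1621  0.1312] after turn [-0.0016  0.1616  0.1318]
```

View pics/s6c.png

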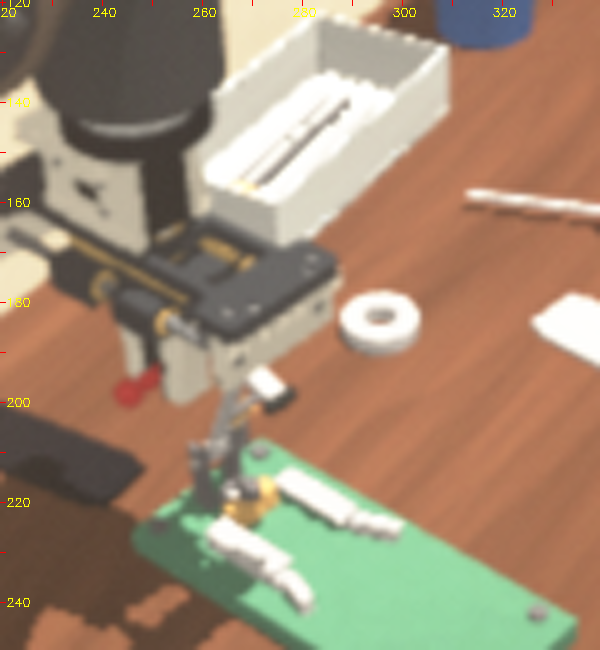

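```bash
python3 -m inch '[[[0,0,0,0,0,0,0.6],[0,0,0,0,0,0,0.4],[0,0,0,0,0,0,0.2],[0,0,0,0,0,0,0],[0,0,0,0,0,0,0],[0,0,0,0,0,0,0],[0,0,-0.02,0,0,0,0],[0,0,-0.04,0,0,0,0],[0,0,-0.04,0,0,0,0],[0,0,-0.04,0,0,0,0],[0,0,-0.02,0,0,0,0],[0,0,0,0,0,0,0]]]' 10
python3 - <<'E'
from h import *
plan(.496,-.1957,.15,-.227)
plan(.496,-.1957,.15,-.227+np.pi)
cv2.imwrite('pics/s7.png',grab_frame('side'));cv2.imwrite('pics/c7.png',grab_frame('scene'))
a=cv2.imread('pics/s7.png')[170:250,230:330];b=cv2.imread('pics/c7.png')[150:230,330:430]
cv2.imwrite('pics/x7.png',cv2.resize(np.hstack([a,b]),None,fx=4,fy=4,interpolation=cv2.INTER_CUBIC))
E
```

```text
t: 12.1
eef_pos: [0.6785, 0.1081, 0.1938]
ee_rot: [-3.139, 0.002, -1.754]
force: [0.1, 1.1, -0.0]
width: 0.087
t 12.1 pos [0.6785 0.1081 0.1938] rot [-3.1386e+00  1.7000e-03 -1.7540e+00] F [ 0.08  1.07 -0.02] w 0.087
turn(norm) [-1.200e-03 -3.000e-04 -4.861e-01] shift before turn [0.664  0.2484 0.0858] after turn [-0.2189  0.6741  0.0877]
t 12.1 pos [0.6785 0.1081 0.1938] rot [-3.1386e+00  1.7000e-03 -1.7540e+00] F [ 0.08  1.07 -0.02] w 0.087
turn(norm) [-3.000e-04  1.200e-03  5.139e-01] shift before turn [0.664  0.2484 0.0858] after turn [ 0.2189 -0.6741  0.0877]
```

View pics/x7.png

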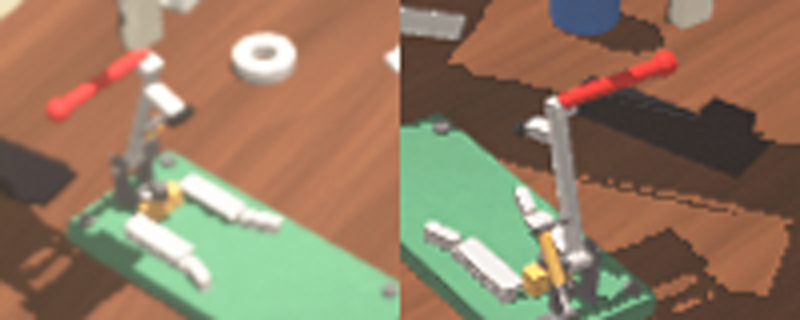

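```bash
python3 -m inch '[[[0,0,0,0,0,-0.03,0],[0,0,0,0,0,-0.0456,0],[0,0,0,0,0,-0.0456,0],[0,0,0,0,0,-0.0456,0],[0,0,0,0,0,-0.0456,0],[0,0,0,0,0,-0.0456,0],[0,0,0,0,0,-0.0456,0],[0,0,0,0,0,-0.0456,0],[0,0,0,0,0,-0.0456,0],[0,0,0,0,0,-0.0456,0],[0,0,0,0,0,-0.0456,0],[0,0,0,0,0,0,0]]]'
python3 -m inch '[[[-0.013,0.04,0,0,0,0,0],[-0.026,0.08,0,0,0,0,0],[-0.026,0.08,0,0,0,0,0],[-0.026,0.08,0,0,0,0,0],[-0.026,0.08,0,0,0,0,0],[-0.026,0.08,0,0,0,0,0],[-0.026,0.08,0,0,0,0,0],[-0.026,0.08,0.02,0,0,0,0],[-0.024,0.074,0.02,0,0,0,0],[0,0,0.02,0,0,0,0],[0,0,0.02,0,0,0,0],[0,0,0,0,0,0,0]]]'
python3 - <<'E'
from h import *
plan(.496,-.1957,.15,-.227)
cv2.imwrite('pics/w8.png',grab_frame('wrist'));pickle.dump(camera_info('wrist'),open('w8.pkl','wb'))
E
```

```text
t: 13.4
eef_pos: [0.6769, 0.1076, 0.19]
ee_rot: [3.14, 0.002, -0.225]
force: [-0.1, 0.0, -0.1]
width: 0.0874
t: 14.6
eef_pos: [0.4941, -0.1954, 0.1498]
ee_rot: [3.141, 0.003, -0.23]
force: [0.2, 1.1, -0.2]
width: 0.0874
t 14.6 pos [ 0.4941 -0.1954  0.1498] rot [ 3.1414e+00  2.9000e-03 -2.2960e-01] F [ 0.24  1.08 -0.21] w 0.0874
turn(norm) [ 0.0001  0.0009 -0.0008] shift before turn [ 0.0038 -0.0002 -0.0004] after turn [ 0.0038 -0.0002 -0.0004]
```

View pics/w8.png

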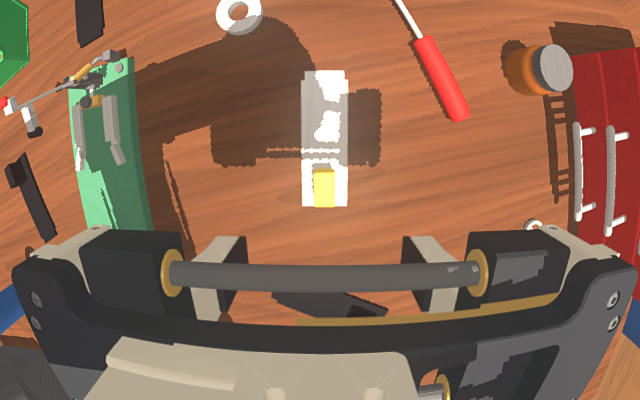

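```bash
python3 - <<'E'
from h import *
crop('pics/w8.png','pics/w8c.png',290,60,360,215,3.8)
E
```

```text
(no output)
```

View pics/w8c.png

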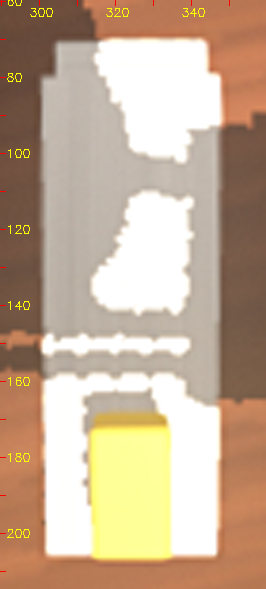

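```bash
python3 - <<'E'
from h import *
cams={'wrist:8':pickle.load(open('w8.pkl','rb'))}
n='wrist:8'
B=[(n,(303.5,70.5),(.075,.021,.005)),(n,(343.5,70.5),(.075,-.021,.005)),(n,(300.5,79.5),(.065,.025,.005)),(n,(347.3,79.5),(.065,-.025,.005)),(n,(301,205.5),(-.075,.025,.005)),(n,(346.5,205.5),(-.075,-.025,.005))]
G=[(n,(313,172),(-.032,.011,.035)),(n,(333.5,172),(-.032,-.011,.035)),(n,(313.5,206.5),(-.068,.011,.035)),(n,(333.8,206.5),(-.068,-.011,.035))]
for o in(B,G,B+G):
    x0=[.545,-.207,-.227,0];print(*fit(o,x0,cams));r,e=fit(o,x0,cams,0);print(r,e)
x,y,t=r;gx,gy=x-.05*np.cos(t),y-.05*np.sin(t);print('grip',gx,gy);plan(gx,gy,.1,t)
E
```

```text
[ 0.5455 -0.2067 -0.2276  0.0024] [[0.5, -0.1], [-0.1, -0.1], [-0.2, -0.0], [-0.2, -0.0], [0.7, 0.2], [-0.6, 0.1]]
[ 0.5455 -0.2067 -0.2276] [[0.7, 0.2], [-0.3, 0.2], [-0.1, 0.2], [-0.3, 0.2], [0.8, -0.4], [-0.8, -0.5]]
[ 0.5451 -0.2059 -0.2198 -0.0029] [[-0.5, 0.4], [0.6, 0.2], [-0.4, -0.2], [0.3, -0.4]]
[ 0.5457 -0.2061 -0.2198] [[-0.6, 0.2], [0.7, 0.0], [-0.5, -0.0], [0.4, -0.2]]
[ 0.5457 -0.2066 -0.2284  0.0012] [[0.5, -0.1], [-0.2, -0.1], [-0.2, -0.1], [-0.3, -0.1], [0.6, -0.3], [-0.9, -0.3], [-0.4, 0.3], [1.0, 0.3], [-0.6, 0.1], [0.4, 0.1]]
[ 0.5455 -0.2066 -0.2284] [[0.6, 0.2], [-0.3, 0.2], [-0.1, 0.2], [-0.4, 0.2], [0.6, -0.5], [-0.9, -0.5], [-0.3, 0.2], [1.0, 0.2], [-0.5, -0.1], [0.4, -0.1]]
grip 0.49679850437026607 -0.19527903169216493
t 14.65 pos [ 0.4948 -0.1953  0.1507] rot [ 3.1413e+00  1.8000e-03 -2.2830e-01] F [0.4  0.69 0.42] w 0.0876
turn(norm) [0.0001 0.0006 0.    ] shift before turn [ 0.004  -0.0009  0.1014] after turn [ 0.0039 -0.0009  0.1014]
```

```bash
python3 -m inch '[[[0.002,0,0.02,0,0,0,0],[0.002,0,0.04,0,0,0,0],[0,0,0.04,0,0,0,0],[0,0,0.04,0,0,0,0],[0,0,0.04,0,0,0,0],[0,0,0.04,0,0,0,0],[0,0,0.04,0,0,0,0],[0,0,0.035,0,0,0,0],[0,0,0.02,0,0,0,0],[0,0,0,0,0,0,0],[0,0,0,0,0,0,0]]]'
python3 - <<'E'
from h import *
plan(.4968,-.1953,-.023,-.2284)
cv2.imwrite('pics/s9.png',grab_frame('side'));cv2.imwrite('pics/c9.png',grab_frame('scene'))
a=cv2.imread('pics/s9.png')[150:220,310:400];b=cv2.imread('pics/c9.png')[190:260,210:300]
cv2.imwrite('pics/x9.png',cv2.resize(np.hstack([a,b]),None,fx=4.4,fy=4.4,interpolation=cv2.INTER_CUBIC))
E
```

```text
t: 15.75
eef_pos: [0.4974, -0.1961, -0.0056]
ee_rot: [3.141, -0.0, -0.227]
force: [0.9, -0.7, 0.6]
width: 0.0875
t 15.75 pos [ 0.4974 -0.1961 -0.0056] rot [ 3.1415e+00 -2.0000e-04 -2.2680e-01] F [ 0.92 -0.71  0.64] w 0.0875
turn(norm) [ 0.     -0.0001  0.0005] shift before turn [-0.0016 -0.0014  0.0348] after turn [-0.0016 -0.0014  0.0348]
```

View pics/x9.png

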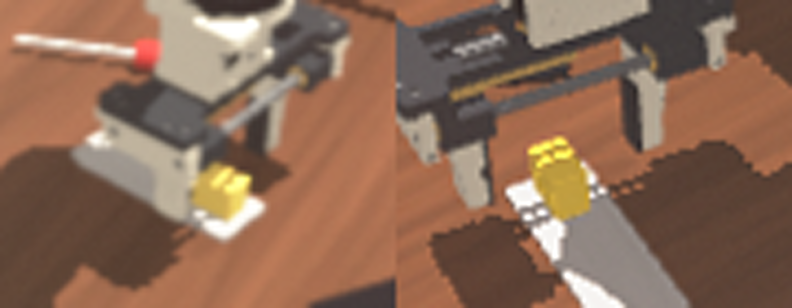

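```bash
python3 -m inch '[[[-0.001,-0.001,0.015,0,0,0,0],[0,0,0.015,0,0,0,0],[0,0,0,0,0,0,0.4],[0,0,0,0,0,0,0.7],[0,0,0,0,0,0,1],[0,0,0,0,0,0,1],[0,0,0,0,0,0,1],[0,0,0,0,0,0,1],[0,0,0,0,0,0,1],[0,0,0,0,0,0,1],[0,0,0,0,0,0,1],[0,0,0,0,0,0,1]]]' 30
python3 -m inch '[[[0,0,0,0,0,0,1],[0,0,0,0,0,0,1]]]'
python3 - <<'E'
from h import *
plan(.4968,-.1953,-.021,-.2284)
cv2.imwrite('pics/s9b.png',grab_frame('side'));cv2.imwrite('pics/c9b.png',grab_frame('scene'))
a=cv2.imread('pics/s9b.png')[150:220,310:400];b=cv2.imread('pics/c9b.png')[190:260,210:300]
cv2.imwrite('pics/x9b.png',cv2.resize(np.hstack([a,b]),None,fx=4.4,fy=4.4,interpolation=cv2.INTER_CUBIC))
E
```

```text
t: 17.05
eef_pos: [0.4965, -0.1958, -0.0208]
ee_rot: [-3.142, -0.0, -0.228]
force: [-0.0, 0.0, -0.2]
width: 0.0221
t: 17.25
eef_pos: [0.4965, -0.1958, -0.0208]
ee_rot: [3.142, -0.0, -0.227]
force: [0.6, -0.7, 1.5]
width: 0.0219
t 17.25 pos [ 0.4965 -0.1958 -0.0208] rot [ 3.1416e+00 -1.0000e-04 -2.2750e-01] F [ 0.64 -0.71  1.46] w 0.0219
turn(norm) [ 0.     -0.      0.0003] shift before turn [ 0.0004 -0.0011  0.0003] after turn [ 0.0004 -0.0011  0.0003]
```

View pics/x9b.png

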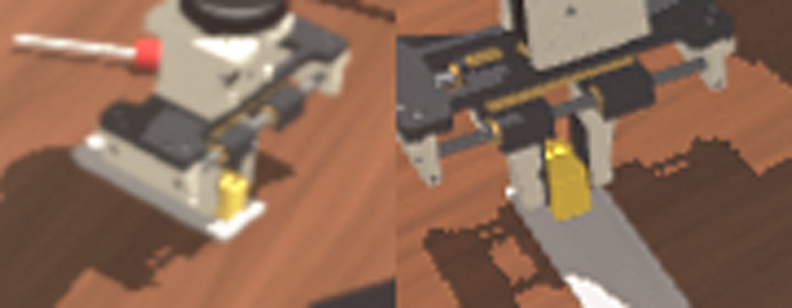

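Gripped, at width 21.9 mm. I'll raise the grip force, lift, and then look for droop.

```bash
python3 -m inch '[[[0,0,0,0,0,0,1],[0,0,0,0,0,0,1],[0,0,-0.01,0,0,0,1],[0,0,-0.02,0,0,0,1],[0,0,-0.03,0,0,0,1],[0,0,-0.03,0,0,0,1],[0,0,-0.03,0,0,0,1],[0,0,-0.02,0,0,0,1],[0,0,0,0,0,0,1],[0,0,0,0,0,0,1]]]' 60
python3 - <<'E'
from h import *
plan(.4612,.0972,.05,-.1799)
cv2.imwrite('pics/w10.png',grab_frame('wrist'));pickle.dump((camera_info('wrist'),get_state()),open('w10.pkl','wb'))
cv2.imwrite('pics/s10.png',grab_frame('side'))
crop('pics/w10.png','pics/w10c.png',280,20,370,240,2.7)
crop('pics/s10.png','pics/s10c.png',310,130,400,210,7)
E
```

```text
t: 18.35
eef_pos: [0.4962, -0.1956, 0.049]
ee_rot: [-3.141, -0.0, -0.228]
force: [-0.4, -0.3, -3.8]
width: 0.0218
t 18.35 pos [ 0.4962 -0.1956  0.049 ] rot [-3.1413 -0.     -0.2276] F [-0.43 -0.3  -3.84] w 0.0218
turn(norm) [-0.0001 -0.     -0.0152] shift before turn [-0.2004 -0.5547 -0.0018] after turn [-0.1737 -0.5636 -0.0019]
```

View pics/w10c.png

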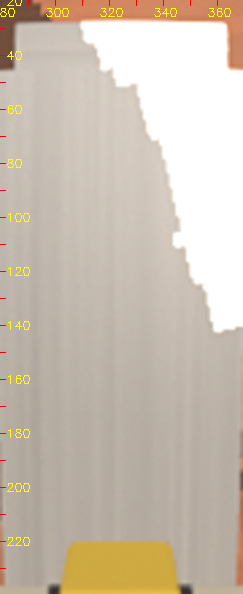

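View pics/s10c.png

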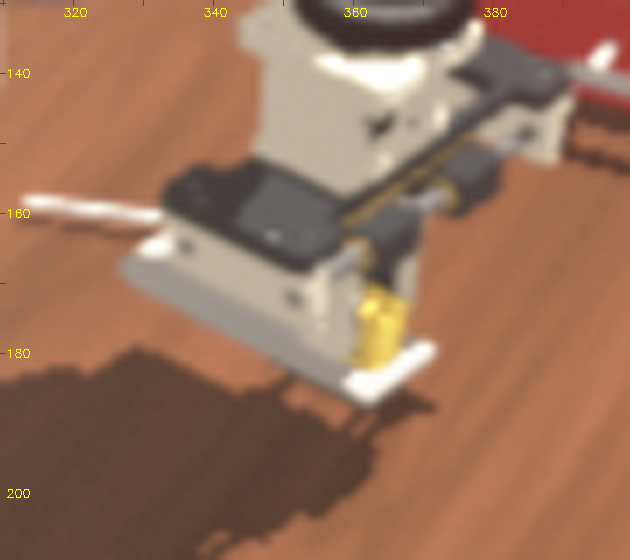

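```bash
python3 - <<'E'
from h import *
c,s=pickle.load(open('w10.pkl','rb'));P=s['eef_pos'];t=s['ee_rot'][2]
bx=np.array([np.cos(t),np.sin(t),0]);by=np.array([-np.sin(t),np.cos(t),0])
for dr in(-.006,-.003,0,.003):
  print(dr,[np.round(proj('wrist',P+bx*.1253+by*b+[0,0,.0208+.005+dr],c),1).tolist() for b in(.021,-.021)])
print([np.round(proj('wrist',P+bx*.018+by*b+[0,0,.0208+.035],c),1).tolist() for b in(.011,-.011)])
E
```

```text
-0.006 [[286.4, 29.6], [361.9, 29.6]]
-0.003 [[285.7, 28.1], [362.5, 28.2]]
0 [[285.1, 26.6], [363.2, 26.7]]
0.003 [[284.4, 25.1], [363.9, 25.1]]
[[301.0, 237.7], [347.1, 237.7]]
```

No droop: the nose corners at (285,26.5) and (363.5,26.5) match a level blank, and it is in line with the tool. Now to the jig.

```bash
python3 -m inch '[[[0,0,0,0,0,-0.0152,1],[-0.01,-0.03,0,0,0,0,1],[-0.018,-0.06,0,0,0,0,1],[-0.018,-0.06,0,0,0,0,1],[-0.018,-0.06,0,0,0,0,1],[-0.018,-0.06,0,0,0,0,1],[-0.018,-0.06,0,0,0,0,1],[-0.018,-0.06,0,0,0,0,1],[-0.018,-0.06,0,0,0,0,1],[-0.018,-0.06,0,0,0,0,1],[-0.0137,-0.04,0,0,0,0,1],[-0.006,-0.014,0,0,0,0,1],[0,0,0,0,0,0,1],[0,0,0,0,0,0,1]]]'
python3 - <<'E'
from h import *
plan(.4612,.0972,.05,-.1799)
cv2.imwrite('pics/w11.png',grab_frame('wrist'));pickle.dump((camera_info('wrist'),get_state()),open('w11.pkl','wb'))
crop('pics/w11.png','pics/w11c.png',230,0,430,140,4)
E
```

```text
t: 19.85
eef_pos: [0.461, 0.0966, 0.0487]
ee_rot: [3.141, 0.001, -0.18]
force: [0.1, -0.7, -3.1]
width: 0.0213
t 19.85 pos [0.461  0.0966 0.0487] rot [ 3.1409e+00  8.0000e-04 -1.7960e-01] F [ 0.13 -0.66 -3.11] w 0.0213
turn(norm) [0.0002 0.0003 0.0001] shift before turn [ 0.0001 -0.0012 -0.0026] after turn [ 0.0001 -0.0012 -0.0026]
```

View pics/w11.png

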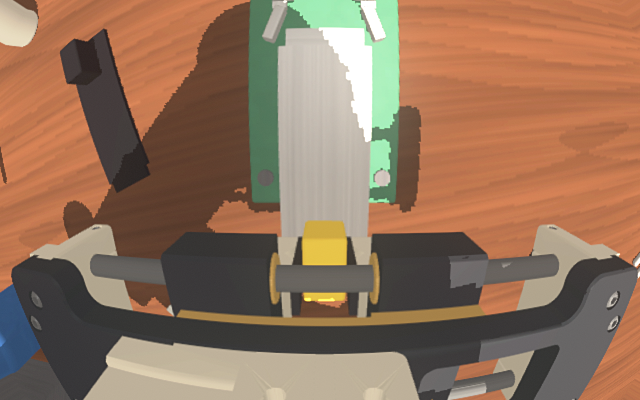

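View pics/w11c.png

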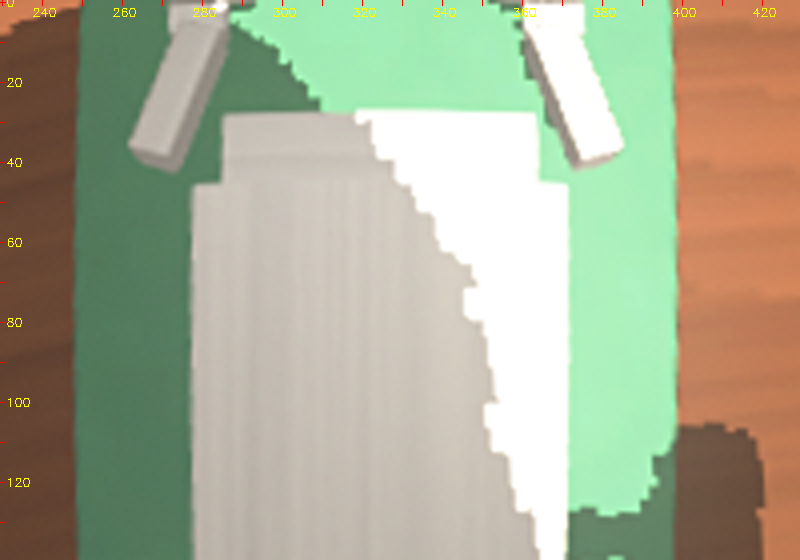

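```bash
python3 - <<'E'
from h import *
a=cv2.imread('pics/w11.png')
crop('pics/w11.png','pics/a.png',240,150,290,215,6);crop('pics/w11.png','pics/b.png',365,150,415,215,6)
cv2.imwrite('pics/w11t.png',np.hstack([cv2.imread('pics/a.png'),cv2.imread('pics/b.png')]))
E
```

```text
(no output)
```

View pics/w11t.png

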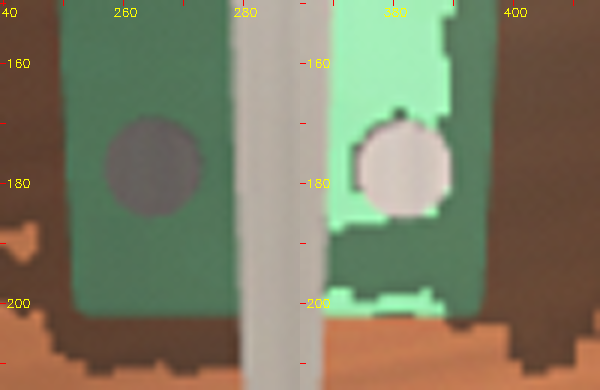

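Deck mid is at u≈323.5, blank mid at ≈324.2, and the edges are parallel. So yaw is fine, and I move 0.8 mm towards +y while lowering.

```bash
python3 -m inch '[[[0,-0.0016,0.02,0,0,0,1],[0,0,0.025,0,0,0,1],[0,0,0.025,0,0,0,1],[0,0,0.015,0,0,0,1],[0,0,0.008,0,0,0,1],[0,0,0.003,0,0,0,1],[0,0,0,0,0,0,1],[0,0,0,0,0,0,1]]]'
python3 -m inch '[[[0,0,0.002,0,0,0,1],[0,0,0,0,0,0,1]]]'
python3 - <<'E'
from h import *
plan(.4612,.0980,-.0028,-.1799)
E
```

```text
t: 20.7
eef_pos: [0.4619, 0.0982, 0.0015]
ee_rot: [-3.141, -0.001, -0.18]
force: [0.4, -0.1, -3.2]
width: 0.0218
t: 20.9
eef_pos: [0.4617, 0.0981, 0.0003]
ee_rot: [-3.141, -0.0, -0.18]
force: [-0.2, -0.0, -3.3]
width: 0.0215
t 20.9 pos [4.617e-01 9.810e-02 3.000e-04] rot [-3.1412e+00 -4.0000e-04 -1.7960e-01] F [-0.16 -0.03 -3.27] w 0.0215
turn(norm) [-0.0001 -0.0001  0.0001] shift before turn [-0.0009  0.0005  0.0063] after turn [-0.0009  0.0005  0.0063]
```

```bash
python3 -m inch '[[[0,0,0.004,0,0,0,1],[0,0,0,0,0,0,1],[0,0,0,0,0,0,1]]]'
python3 -m inch '[[[0,0,0.001,0,0,0,1],[0,0,0,0,0,0,1]]]';python3 -m inch '[[[0,0,0.001,0,0,0,1],[0,0,0,0,0,0,1]]]'
```

```text
t: 21.2
eef_pos: [0.4615, 0.098, -0.0019]
ee_rot: [3.141, 0.0, -0.18]
force: [-0.7, 0.2, -3.7]
width: 0.0213
t: 21.4
eef_pos: [0.4615, 0.098, -0.0024]
ee_rot: [3.142, 0.0, -0.18]
force: [-0.6, 0.5, -4.1]
width: 0.0214
t: 21.6
eef_pos: [0.4616, 0.0981, -0.0028]
ee_rot: [-3.142, -0.0, -0.18]
force: [-0.5, 0.1, -2.2]
width: 0.0212
```

```bash
python3 -m inch '[[[0.006,0,0,0,0,0,1],[0.01,0,0,0,0,0,1],[0.01,0,0,0,0,0,1],[0.01,0,0,0,0,0,1],[0.01,0,0,0,0,0,1],[0.006,0,0,0,0,0,1],[0,0,0,0,0,0,1]]]'
python3 - <<'E'
from h import *
plan(.4612,.0980,-.0028,-.1799)
cv2.imwrite('pics/w12.png',grab_frame('wrist'))
crop('pics/w12.png','pics/w12c.png',230,0,430,140,4)
E
```

```text
t: 22.3
eef_pos: [0.4878, 0.0933, -0.0029]
ee_rot: [-3.141, -0.0, -0.18]
force: [0.7, -0.1, -1.4]
width: 0.0215
t 22.3 pos [ 0.4878  0.0933 -0.0029] rot [-3.1415e+00 -5.0000e-04 -1.7990e-01] F [ 0.66 -0.13 -1.42] w 0.0215
turn(norm) [-0.     -0.0002 -0.    ] shift before turn [-0.0541  0.0003 -0.0002] after turn [-0.0541  0.0003 -0.0002]
```

View pics/w12c.png

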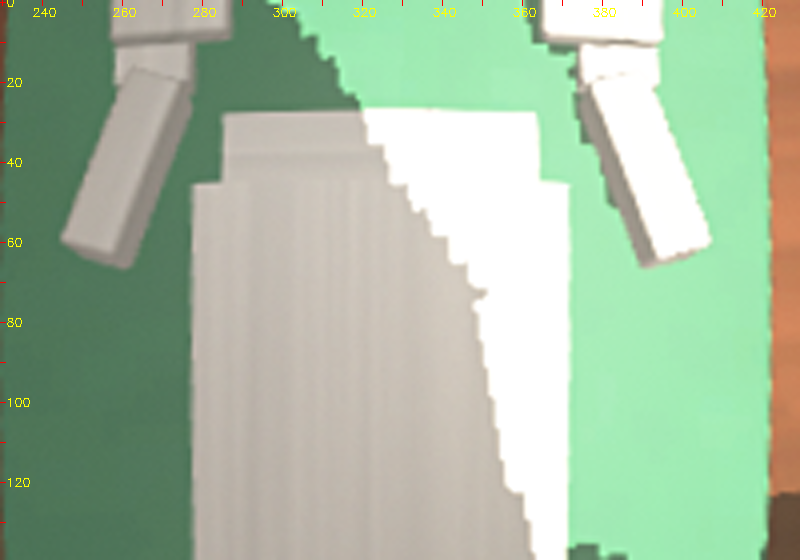

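```bash
python3 -m inch '[[[0.002,0.0016,0,0,0,0,1],[0.006,0,0,0,0,0,1],[0.01,0,0,0,0,0,1],[0.004,0,0,0,0,0,1],[0,0,0,0,0,0,1],[0,0,0,0,0,0,1]]]'
python3 - <<'E'
from h import *
plan(.4612,.0980,-.0028,-.1799)
cv2.imwrite('pics/w13.png',grab_frame('wrist'))
crop('pics/w13.png','pics/w13c.png',230,0,430,140,4)
E
```

```text
t: 22.95
eef_pos: [0.4984, 0.0907, -0.0029]
ee_rot: [-3.141, -0.001, -0.18]
force: [0.9, 0.8, -2.3]
width: 0.0216
t 22.95 pos [ 0.4984  0.0907 -0.0029] rot [-3.1412e+00 -8.0000e-04 -1.7960e-01] F [ 0.94  0.82 -2.29] w 0.0216
turn(norm) [-0.0001 -0.0002  0.0001] shift before turn [-0.0758 -0.001  -0.0002] after turn [-0.0758 -0.001  -0.0001]
```

View pics/w13c.png

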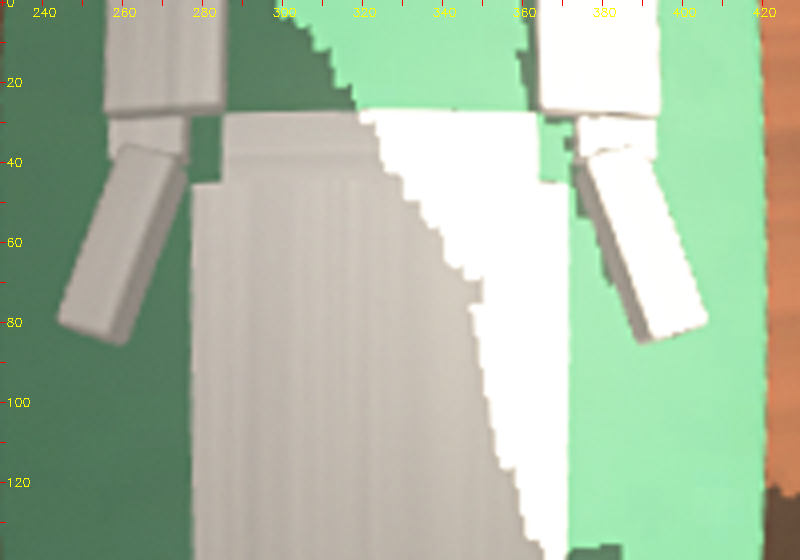

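Rail mid is at u≈325 and blank mid at 324.4, so it is centred and the nose is going under the lips.

```bash
python3 -m inch '[[[0.005,0,0,0,0,0,1],[0.008,0,0,0,0,0,1],[0.008,0,0,0,0,0,1],[0.008,0,0,0,0,0,1],[0.004,0,0,0,0,0,1],[0,0,0,0,0,0,1]]]'
python3 -m inch '[[[0.005,0,0,0,0,0,1],[0.008,0,0,0,0,0,1],[0.008,0,0,0,0,0,1],[0.006,0,0,0,0,0,1],[0.002,0,0,0,0,0,1],[0,0,0,0,0,0,1],[0,0,0,0,0,0,1]]]'
python3 - <<'E'
from h import *
plan(.4612,.0980,-.0028,-.1799)
p=get_state()['eef_pos'];d=p-[.6157,.0691,0]
print('nose jig',(d[0]*.9838-d[1]*.1789+.1253)*1e3,'y',(d[0]*.1789+d[1]*.9838)*1e3)
cv2.imwrite('pics/w14.png',grab_frame('wrist'))
crop('pics/w14.png','pics/w14c.png',230,0,430,140,4)
E
```

```text
t: 23.6
eef_pos: [0.5143, 0.0875, -0.0029]
ee_rot: [3.141, 0.0, -0.18]
force: [-2.3, -1.0, 3.3]
width: 0.0216
t: 24.3
eef_pos: [0.5282, 0.0849, -0.0029]
ee_rot: [3.141, 0.0, -0.18]
force: [-4.4, -0.4, 2.9]
width: 0.0216
t 24.3 pos [ 0.5282  0.0849 -0.0029] rot [ 3.1414e+00  2.0000e-04 -1.7970e-01] F [-4.42 -0.39  2.93] w 0.0216
turn(norm) [0.0001 0.0001 0.0001] shift before turn [-1.364e-01 -1.800e-03 -1.000e-04] after turn [-1.364e-01 -1.800e-03 -1.000e-04]
nose jig 36.33997400783513 y -0.09829461303443969
```

View pics/w14c.png

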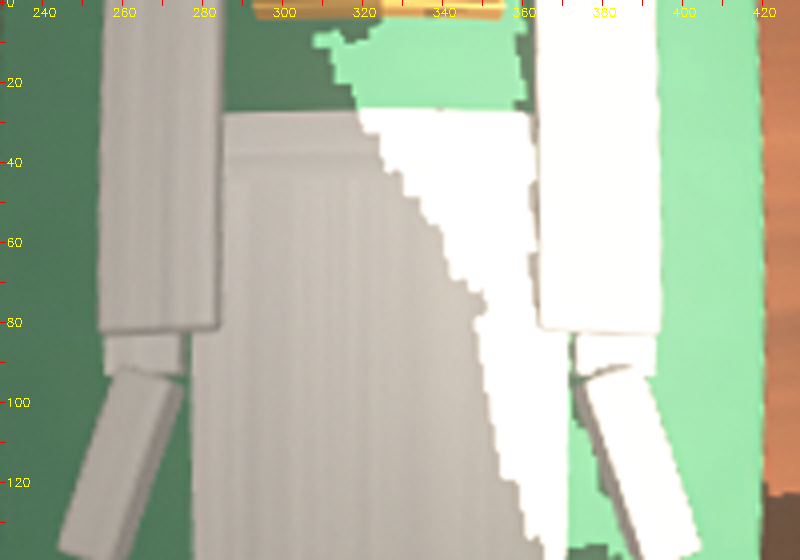

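```bash
python3 -m inch '[[[0,0,-0.001,0,0,0,1],[0,0,0,0,0,0,1]]]'
python3 -m inch '[[[0.004,0,0,0,0,0,1],[0.006,0,0,0,0,0,1],[0.006,0,0,0,0,0,1],[0.002,0,0,0,0,0,1],[0,0,0,0,0,0,1],[0,0,0,0,0,0,1]]]'
```

```text
t: 24.55
eef_pos: [0.5288, 0.0853, -0.0026]
ee_rot: [-3.141, -0.001, -0.18]
force: [0.0, -0.1, -2.9]
width: 0.0213
t: 25.15
eef_pos: [0.5371, 0.0834, -0.0025]
ee_rot: [3.142, 0.0, -0.18]
force: [0.5, -0.5, -3.6]
width: 0.0216
```

```bash
python3 -m inch '[[[0.001,0,0,0,0,0,1],[0.001,0,0,0,0,0,1],[0.001,0,0,0,0,0,1],[0.001,0,0,0,0,0,1],[0,0,0,0,0,0,1]]]'
python3 -m inch '[[[0.001,0,0,0,0,0,1],[0,0,0,0,0,0,1]]]';python3 -m inch '[[[0.001,0,0,0,0,0,1],[0,0,0,0,0,0,1]]]'
python3 - <<'E'
from h import *
p=get_state()['eef_pos'];d=p-[.6157,.0691,0]
print('nose jig',(d[0]*.9838-d[1]*.1789+.1253)*1e3,'y',(d[0]*.1789+d[1]*.9838)*1e3)
cv2.imwrite('pics/w15.png',grab_frame('wrist'))
crop('pics/w15.png','pics/w15c.png',270,0,380,60,7)
E
```

```text
t: 25.65
eef_pos: [0.5392, 0.0831, -0.0024]
ee_rot: [-3.142, -0.0, -0.18]
force: [0.2, -0.7, -3.4]
width: 0.0216
t: 25.85
eef_pos: [0.5397, 0.0831, -0.0024]
ee_rot: [-3.142, -0.0, -0.18]
force: [0.7, 0.2, -2.8]
width: 0.0219
t: 26.05
eef_pos: [0.5402, 0.083, -0.0024]
ee_rot: [-3.142, -0.0, -0.18]
force: [-0.3, -0.0, -3.2]
width: 0.0215
nose jig 48.5479933915203 y 0.12330488997239555
```

View pics/w15c.png

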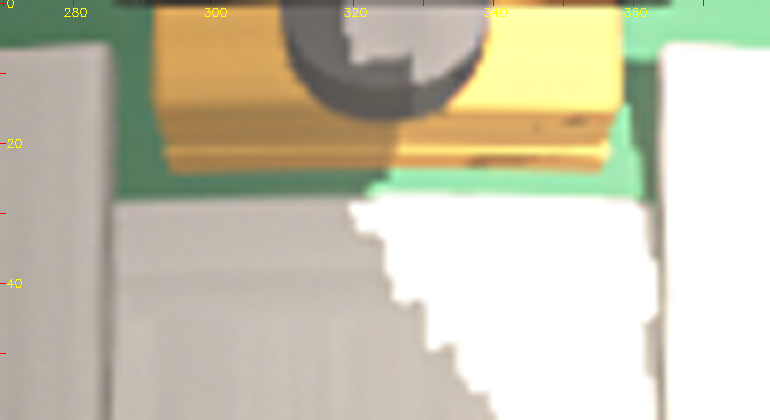

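The brass face's lower edge (v≈24) is about 4 px, or 2 mm, ahead of the nose (v≈27.5), and it looks square. Feeling forward in 0.4–0.5 mm steps.

```bash
for i in 1; do python3 -m inch '[[[0.001,0,0,0,0,0,1],[0,0,0,0,0,0,1]]]'; done; python3 -m inch '[[[0.001,0,0,0,0,0,1],[0,0,0,0,0,0,1]]]'
```

```text
t: 26.3
eef_pos: [0.5407, 0.0829, -0.0024]
ee_rot: [-3.142, -0.0, -0.18]
force: [-0.0, -0.1, -3.2]
width: 0.0212
t: 26.5
eef_pos: [0.5412, 0.0828, -0.0024]
ee_rot: [-3.142, -0.0, -0.18]
force: [-0.8, -0.0, -3.2]
width: 0.0214
```

```bash
python3 -m inch '[[[0.0008,0,0,0,0,0,1],[0,0,0,0,0,0,1]]]'
```

```text
t: 26.7
eef_pos: [0.5415, 0.0827, -0.0024]
ee_rot: [-3.142, -0.0, -0.18]
force: [-0.4, -1.3, -3.6]
width: 0.0218
```

```bash
python3 -m inch '[[[0.0006,0,0,0,0,0,1],[0,0,0,0,0,0,1]]]'
```

```text
t: 26.9
eef_pos: [0.5418, 0.0826, -0.0024]
ee_rot: [3.142, 0.0, -0.18]
force: [-0.4, -0.4, -2.6]
width: 0.0218
```

```bash
python3 -m inch '[[[0.0006,0,0,0,0,0,1],[0,0,0,0,0,0,1]]]'
```

```text
t: 27.1
eef_pos: [0.5421, 0.0826, -0.0024]
ee_rot: [3.142, -0.0, -0.18]
force: [0.7, 0.1, -2.3]
width: 0.0214
```

```bash
python3 -m inch '[[[0.0006,0,0,0,0,0,1],[0,0,0,0,0,0,1]]]'
```

```text
t: 27.3
eef_pos: [0.5424, 0.0825, -0.0024]
ee_rot: [-3.142, -0.0, -0.18]
force: [0.3, 0.5, -3.8]
width: 0.0216
```

```bash
python3 -m inch '[[[0.0006,0,0,0,0,0,1],[0,0,0,0,0,0,1]]]'; python3 - <<'E'
from h import *
cv2.imwrite('pics/w16.png',grab_frame('wrist'))
crop('pics/w16.png','pics/w16c.png',270,0,380,60,7)
E
```

```text
t: 27.5
eef_pos: [0.5427, 0.0825, -0.0024]
ee_rot: [-3.142, -0.0, -0.18]
force: [-0.8, -0.1, -3.5]
width: 0.0217
```

View pics/w16c.png

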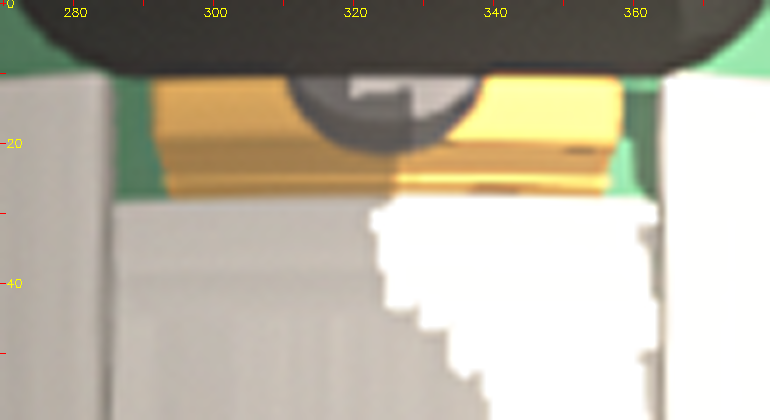

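```bash
python3 -m inch '[[[0.0006,0,0,0,0,0,1],[0,0,0,0,0,0,1]]]'
```

```text
t: 27.75
eef_pos: [0.543, 0.0824, -0.0024]
ee_rot: [-3.142, -0.0, -0.18]
force: [0.3, -1.2, -2.4]
width: 0.0217
```

```bash
python3 -m inch '[[[0.0006,0,0,0,0,0,1],[0,0,0,0,0,0,1]]]'
```

```text
t: 27.95
eef_pos: [0.5433, 0.0824, -0.0024]
ee_rot: [-3.142, -0.0, -0.18]
force: [0.1, 0.1, -3.0]
width: 0.0215
```

```bash
python3 -m inch '[[[0.0006,0,0,0,0,0,1],[0,0,0,0,0,0,1]]]'
```

```text
t: 28.15
eef_pos: [0.5436, 0.0823, -0.0024]
ee_rot: [-3.142, -0.0, -0.18]
force: [0.4, -0.6, -3.0]
width: 0.0215
```

```bash
python3 - <<'E'
from h import *
for i in range(4): print(get_state()['force'].round(2)); g=grab_frame('wrist')
cv2.imwrite('pics/w17.png',g)
crop('pics/w17.png','pics/w17c.png',270,0,380,60,7)
E
```

```text
[ 0.41 -0.56 -2.99]
[ 0.49  0.59 -2.91]
[ 0.58 -0.88 -3.47]
[ 0.86 -0.37 -2.28]
```

View pics/w17c.png

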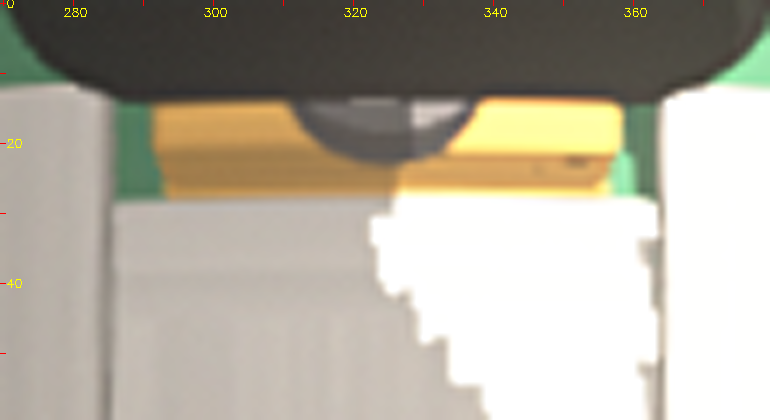

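```bash
python3 -m inch '[[[0.0006,0,0,0,0,0,1],[0,0,0,0,0,0,1]]]'
```

```text
t: 28.55
eef_pos: [0.5439, 0.0822, -0.0024]
ee_rot: [-3.142, -0.0, -0.18]
force: [0.7, -0.1, -3.8]
width: 0.0217
```

```bash
python3 -m inch '[[[0.0006,0,0,0,0,0,1],[0,0,0,0,0,0,1]]]'
```

```text
t: 28.75
eef_pos: [0.544, 0.0822, -0.0024]
ee_rot: [3.141, 0.0, -0.18]
force: [0.0, 0.4, -3.3]
width: 0.0217
```

```bash
python3 - <<'E'
from h import *
print(get_state()['force'].round(2),get_state()['eef_pos'].round(4));g=grab_frame('wrist');print(get_state()['force'].round(2))
E
```

```text
[ 0.04  0.44 -3.29] [ 0.544   0.0822 -0.0024]
[-0.94  0.11 -3.4 ]
```

```bash
python3 -m inch '[[[0.0004,0,0,0,0,0,1],[0,0,0,0,0,0,1]]]'
```

```text
t: 29.0
eef_pos: [0.544, 0.0821, -0.0025]
ee_rot: [3.141, 0.0, -0.18]
force: [-1.6, 0.0, -2.4]
width: 0.0218
```

```bash
python3 -m inch '[[[0.0004,0,0,0,0,0,1],[0,0,0,0,0,0,1]]]'
```

```text
t: 29.2
eef_pos: [0.544, 0.082, -0.0025]
ee_rot: [3.141, 0.001, -0.18]
force: [-3.2, 0.9, -2.3]
width: 0.0214
```

```bash
python3 -m inch '[[[0.0003,0,0,0,0,0,1],[0,0,0,0,0,0,1],[0,0,0,0,0,0,1]]]'
```

```text
t: 29.5
eef_pos: [0.544, 0.082, -0.0026]
ee_rot: [3.141, 0.001, -0.18]
force: [-3.6, 2.2, -1.3]
width: 0.0218
```

```bash
python3 -m inch '[[[0,0,0,0,0,0,1],[0,0,0,0,0,0,1],[0,0,0,0,0,0,1]]]'
```

```text
t: 29.8
eef_pos: [0.544, 0.082, -0.0026]
ee_rot: [3.141, 0.001, -0.18]
force: [-5.5, 1.8, -1.4]
width: 0.0215
```

```bash
python3 - <<'E'
from h import *
cv2.imwrite('pics/w18.png',grab_frame('wrist'));print(get_state()['force'].round(2))
cv2.imwrite('pics/c18.png',grab_frame('scene'));cv2.imwrite('pics/s18.png',grab_frame('side'))
print(get_state()['force'].round(2),get_state()['moment'].round(2))
crop('pics/w18.png','pics/a.png',270,0,380,60,5);crop('pics/s18.png','pics/b.png',220,130,330,260,5)
crop('pics/c18.png','pics/b2.png',310,120,410,240,5)
E
```

```text
[-5.08  1.74 -0.76]
[-4.43  2.08 -1.47] [0.57 2.05 0.07]
```

View pics/a.png

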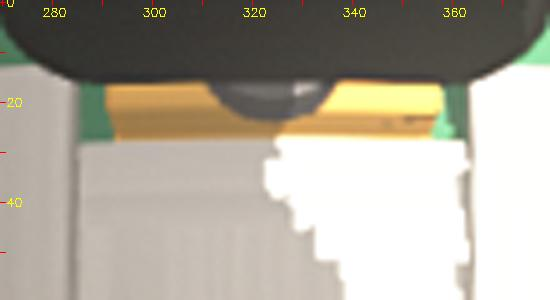

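View pics/b.png

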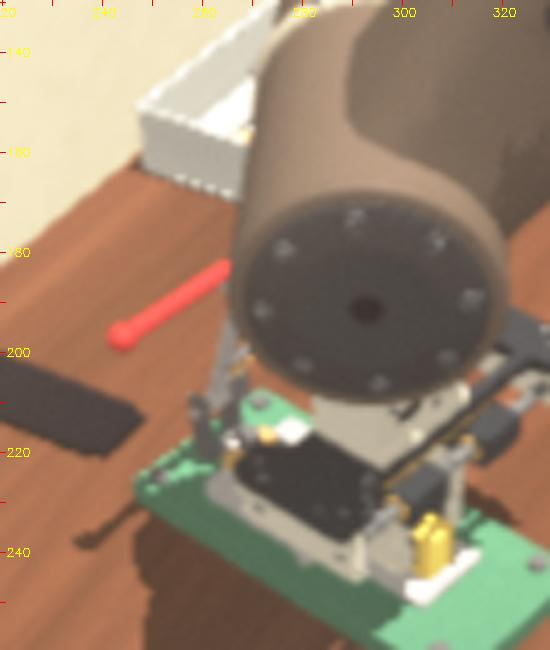

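View pics/b2.png

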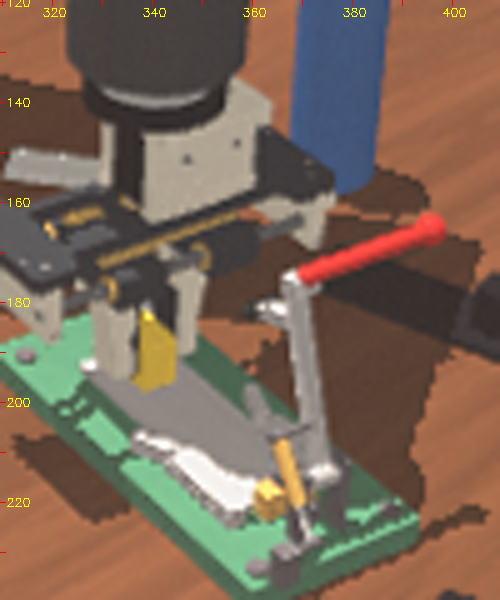

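The nose is flush with the brass face (v≈27.5 all across), the press is about 5 N and the TCP stopped advancing. The clip is still up (ball at side (242,197)). I'll relax the preload slightly, release and rise.

```bash
python3 -m inch '[[[-0.0005,0,0,0,0,0,1],[0,0,0,0,0,0,1]]]'
python3 -m inch '[[[0,0,0,0,0,0,0.7],[0,0,0,0,0,0,0.6],[0,0,0,0,0,0,0.4],[0,0,0,0,0,0,0.2],[0,0,0,0,0,0,0],[0,0,0,0,0,0,0],[0,0,0,0,0,0,0]]]' 20
python3 - <<'E'
from h import *
plan(.4612,.0980,-.0028,-.1799)
cv2.imwrite('pics/w19.png',grab_frame('wrist'))
crop('pics/w19.png','pics/a.png',260,0,390,100,6)
E
```

```text
t: 30.15
eef_pos: [0.544, 0.082, -0.0025]
ee_rot: [3.141, 0.001, -0.18]
force: [-4.3, 0.9, -1.7]
width: 0.0216
t: 30.85
eef_pos: [0.5445, 0.0822, -0.0024]
ee_rot: [-3.142, -0.0, -0.18]
force: [0.2, -0.4, 0.2]
width: 0.0687
t 30.85 pos [ 0.5445  0.0822 -0.0024] rot [-3.1416e+00 -1.0000e-04 -1.7960e-01] F [ 0.18 -0.38  0.17] w 0.0687
turn(norm) [-0.     -0.      0.0001] shift before turn [-0.1696 -0.0014  0.0009] after turn [-0.1696 -0.0013  0.0009]
```

View pics/a.png

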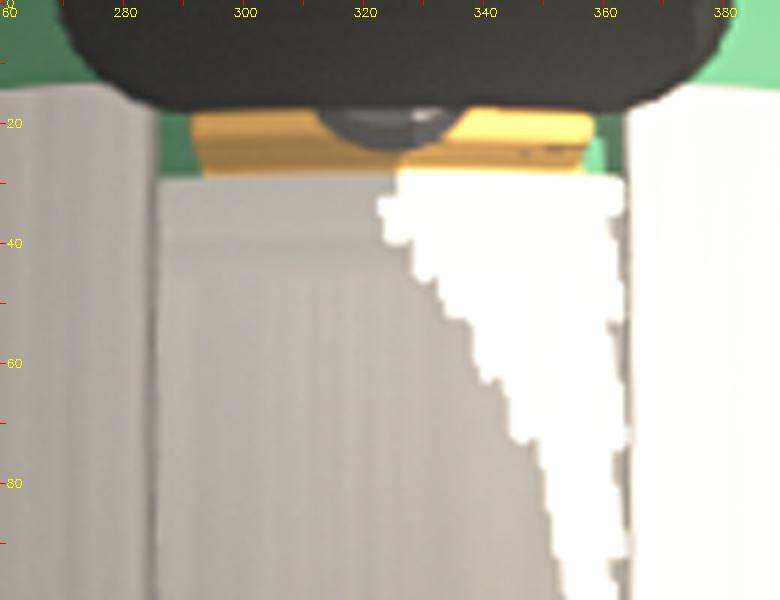

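```bash
python3 -m inch '[[[0,0,-0.02,0,0,0,0],[0,0,-0.04,0,0,0,0],[0,0,-0.04,0,0,0,0],[0,0,-0.04,0,0,0,0],[0,0,-0.05,0,0,0,0],[0,0,-0.05,0,0,0,0],[0,0,-0.05,0,0,0,0],[0,0,-0.05,0,0,0,0],[0,0,-0.05,0,0,0,0],[0,0,-0.02,0,0,0,0],[0,0,0,0,0,0,0]]]'
python3 -m inch '[[[0,0,0,0,0,0.03,0],[0,0,0,0,0,0.0459,0],[0,0,0,0,0,0.0459,0],[0,0,0,0,0,0.0459,0],[0,0,0,0,0,0.0459,0],[0,0,0,0,0,0.0459,0],[0,0,0,0,0,0.0459,0],[0,0,0,0,0,0.0459,0],[0,0,0,0,0,0.0459,0],[0,0,0,0,0,0.0459,0],[0,0,0,0,0,0.0459,0],[0,0,0,0,0,0.012,0],[0,0,0,0,0,0,0]]]'
python3 - <<'E'
from h import *
plan(.6795,.1075,.1939,-1.7508)
E
```

```text
t: 32.0
eef_pos: [0.5452, 0.0825, 0.2045]
ee_rot: [-3.14, -0.003, -0.18]
force: [0.3, 0.6, 0.3]
width: 0.0877
t: 33.3
eef_pos: [0.5437, 0.0819, 0.2012]
ee_rot: [3.14, -0.001, -1.754]
force: [1.6, -0.7, 0.7]
width: 0.0875
t 33.3 pos [0.5437 0.0819 0.2012] rot [ 3.1396e+00 -1.1000e-03 -1.7541e+00] F [ 1.64 -0.71  0.68] w 0.0875
turn(norm) [ 0.0006 -0.0004 -0.0011] shift before turn [-0.0999 -0.2578  0.0139] after turn [-0.099  -0.2581  0.0146]
```

Turned and clear. Moving above the raised bar and looking there.

```bash
python3 -m inch '[[[-0.01,-0.03,0,0,0,0,0],[-0.023,-0.06,0,0,0,0,0],[-0.023,-0.06,0,0,0,0,0],[-0.023,-0.06,0,0,0,0,0],[-0.014,-0.034,0,0,0,0,0],[-0.006,-0.014,0,0,0,0,0],[0,0,0,0,0,0,0],[0,0,0,0,0,0,0]]]'
python3 - <<'E'
from h import *
plan(.6795,.1075,.1139,-1.7508)
cv2.imwrite('pics/w20.png',grab_frame('wrist'));c=camera_info('wrist');pickle.dump((c,get_state()),open('w20.pkl','wb'))
cv2.imwrite('pics/s20.png',grab_frame('side'));cv2.imwrite('pics/c20.png',grab_frame('scene'))
crop('pics/s20.png','pics/a.png',220,120,340,250,5)
crop('pics/c20.png','pics/b.png',330,120,430,230,5)
E
```

```text
t: 34.1
eef_pos: [0.6794, 0.1072, 0.2021]
ee_rot: [3.141, -0.0, -1.753]
force: [-0.3, -1.1, 0.3]
width: 0.088
t 34.1 pos [0.6794 0.1072 0.2021] rot [ 3.1406e+00 -4.0000e-04 -1.7531e+00] F [-0.34 -1.08  0.31] w 0.088
turn(norm) [ 0.0003 -0.0001 -0.0007] shift before turn [-0.0007 -0.0002  0.1765] after turn [-6.000e-04 -1.000e-04  1.765e-01]
```

View pics/w20.png

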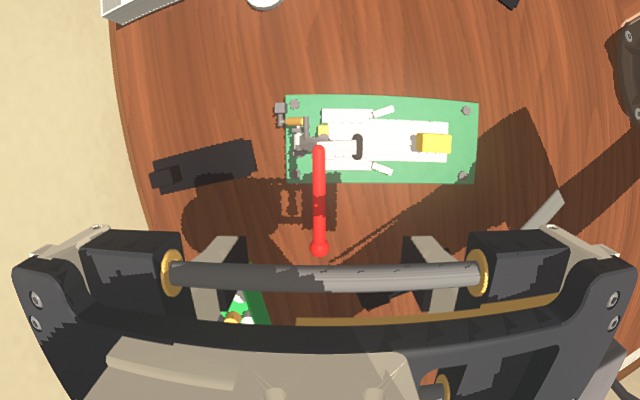

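View pics/a.png

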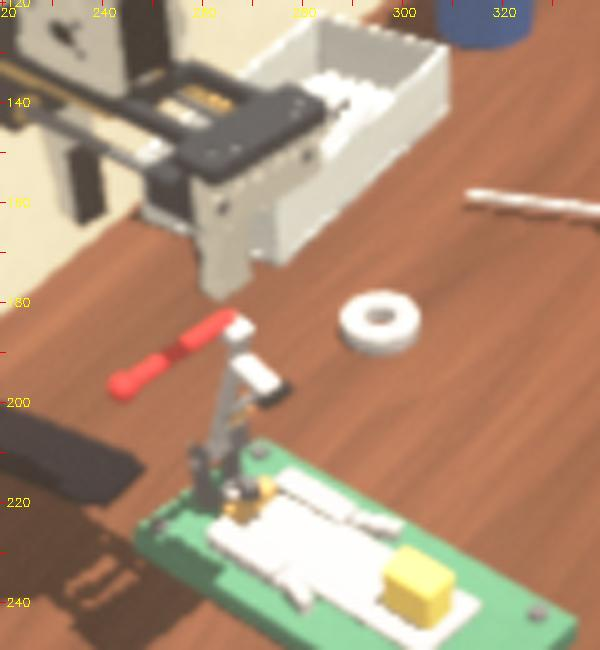

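View pics/b.png

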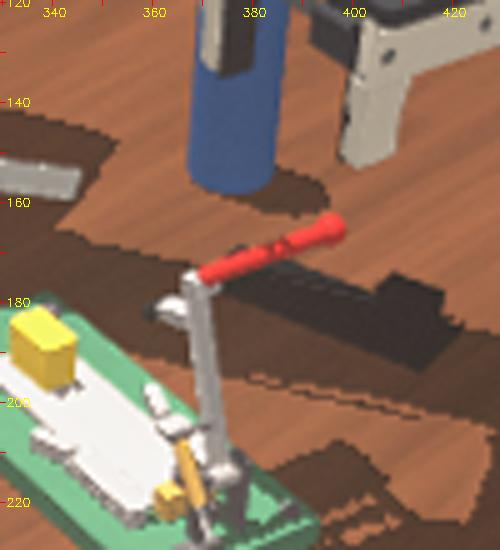

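The clip is at its limit, with the bar at u≈319.5, 3 mm further on than where I let go. I'll correct for that and descend.

```bash
python3 -m inch '[[[0,-0.0062,0.02,0,0,0,0],[0,0,0.035,0,0,0,0],[0,0,0.035,0,0,0,0],[0,0,0.035,0,0,0,0],[0,0,0.03,0,0,0,0],[0,0,0.02,0,0,0,0],[0,0,0,0,0,0,0]]]' 25
python3 - <<'E'
from h import *
plan(.6825,.1070,.1145,-1.7508)
cv2.imwrite('pics/w21.png',grab_frame('wrist'));cv2.imwrite('pics/c21.png',grab_frame('scene'))
crop('pics/c21.png','pics/b.png',330,120,430,230,4)
crop('pics/w21.png','pics/a.png',160,80,480,330,2)
cv2.imwrite('pics/x21.png',np.hstack([cv2.imread('pics/a.png')[:440],cv2.imread('pics/b.png')])[:, :800] if 0 else cv2.imread('pics/a.png'))
E
```

```text
t: 34.95
eef_pos: [0.6824, 0.1065, 0.1133]
ee_rot: [3.139, -0.001, -1.754]
force: [-0.5, -0.8, 1.1]
width: 0.0875
t 34.95 pos [0.6824 0.1065 0.1133] rot [ 3.1392e+00 -1.3000e-03 -1.7537e+00] F [-0.51 -0.78  1.08] w 0.0875
turn(norm) [ 0.0008 -0.0004 -0.0009] shift before turn [-0.001  -0.0001 -0.0025] after turn [-0.001  -0.0001 -0.0025]
```

View pics/x21.png

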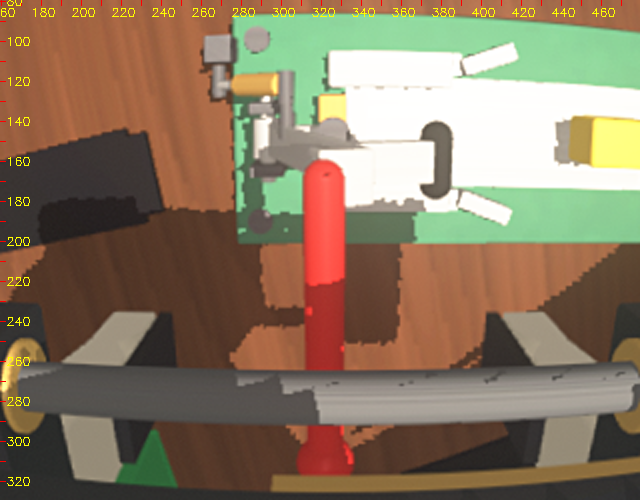

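View pics/b.png

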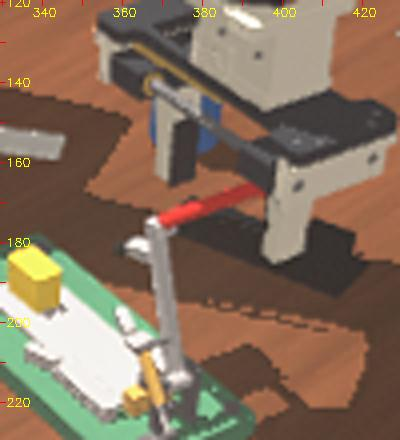

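Bar centred between the fingers (u≈320–324), tips below it. Closing.

```bash
python3 -m inch '[[[0,0,0,0,0,0,0.5],[0,0,0,0,0,0,1],[0,0,0,0,0,0,1],[0,0,0,0,0,0,1],[0,0,0,0,0,0,1],[0,0,0,0,0,0,1],[0,0,0,0,0,0,1],[0,0,0,0,0,0,1],[0,0,0,0,0,0,1],[0,0,0,0,0,0,1],[0,0,0,0,0,0,1],[0,0,0,0,0,0,1],[0,0,0,0,0,0,1]]]' 30
python3 -m inch '[[[0,0,0,0,0,0,1],[0,0,0,0,0,0,1]]]'
```

```text
t: 36.35
eef_pos: [0.6836, 0.1068, 0.1151]
ee_rot: [-3.141, 0.0, -1.754]
force: [1.6, 0.2, -2.1]
width: 0.0088
t: 36.55
eef_pos: [0.6835, 0.1068, 0.1151]
ee_rot: [-3.141, 0.0, -1.754]
force: [1.9, -0.8, -1.6]
width: 0.0089
```

```bash
python3 - <<'E'
import numpy as np
th=np.concatenate([[1.247,1.22],np.linspace(1.17,.27,19)[:],[.23,.19,.16,.13,.11]])
x=-110*np.cos(th)+12*np.sin(th);z=110*np.sin(th)+12*np.cos(th)
for i,(a,b,t) in enumerate(zip(np.diff(x),np.diff(z),th[1:])):print('[0,%.4f,%.4f,0,0,0,1],'%(-a/500,-b/500),end='\n' if i in(9,19)else '')
for t in th[[10,20,25]]:print(t,-110*np.cos(t)+12*np.sin(t)+110-86.5,110*np.sin(t)+12*np.cos(t)-12-96.2)
E
```

```text
[0,0.0058,0.0014,0,0,0,1],[0,0.0107,0.0029,0,0,0,1],[0,0.0105,0.0035,0,0,0,1],[0,0.0103,0.0040,0,0,0,1],[0,0.0101,0.0045,0,0,0,1],[0,0.0099,0.0050,0,0,0,1],[0,0.0096,0.0055,0,0,0,1],[0,0.0093,0.0059,0,0,0,1],[0,0.0090,0.0064,0,0,0,1],[0,0.0087,0.0068,0,0,0,1],
[0,0.0083,0.0073,0,0,0,1],[0,0.0080,0.0077,0,0,0,1],[0,0.0076,0.0081,0,0,0,1],[0,0.0072,0.0084,0,0,0,1],[0,0.0067,0.0088,0,0,0,1],[0,0.0063,0.0091,0,0,0,1],[0,0.0058,0.0094,0,0,0,1],[0,0.0053,0.0097,0,0,0,1],[0,0.0048,0.0099,0,0,0,1],[0,0.0043,0.0102,0,0,0,1],
[0,0.0031,0.0083,0,0,0,1],[0,0.0028,0.0084,0,0,0,1],[0,0.0019,0.0064,0,0,0,1],[0,0.0017,0.0064,0,0,0,1],[0,0.0010,0.0043,0,0,0,1],0.77 -47.116550793675486 -23.01019571565945
0.27 -79.31402135998198 -67.29429120783789
0.11 -84.51783116519056 -84.1969137324304
```

```bash
python3 -m inch '[[[0,0.0058,0.0014,0,0,0,1],[0,0.0107,0.0029,0,0,0,1],[0,0.0105,0.0035,0,0,0,1],[0,0.0103,0.0040,0,0,0,1],[0,0.0101,0.0045,0,0,0,1],[0,0.0099,0.0050,0,0,0,1],[0,0.0096,0.0055,0,0,0,1],[0,0.0093,0.0059,0,0,0,1],[0,0.0090,0.0064,0,0,0,1],[0,0.0087,0.0068,0,0,0,1],[0,0,0,0,0,0,1]]]'
python3 - <<'E'
from h import *
p=get_state()['eef_pos']-np.array([.6835,.1068,.1151]);print('dx',(p[0]*.9838-p[1]*.1789)*1e3,'dz',p[2]*1e3)
E
```

```text
t: 37.65
eef_pos: [0.636, 0.1157, 0.0912]
ee_rot: [3.14, -0.0, -1.754]
force: [1.1, 0.8, -0.5]
width: 0.009
dx -48.32560952797271 dz -23.888725865094788
```

```bash
python3 -m inch '[[[0,0.0083,0.0073,0,0,0,1],[0,0.0080,0.0077,0,0,0,1],[0,0.0076,0.0081,0,0,0,1],[0,0.0072,0.0084,0,0,0,1],[0,0.0067,0.0088,0,0,0,1],[0,0.0063,0.0091,0,0,0,1],[0,0.0058,0.0094,0,0,0,1],[0,0.0053,0.0097,0,0,0,1],[0,0.0048,0.0099,0,0,0,1],[0,0.0043,0.0102,0,0,0,1],[0,0,0,0,0,0,1]]]'
python3 - <<'E'
from h import *
p=get_state()['eef_pos']-np.array([.6835,.1068,.1151]);print('dx',(p[0]*.9838-p[1]*.1789)*1e3,'dz',p[2]*1e3)
cv2.imwrite('pics/s22.png',grab_frame('side'));crop('pics/s22.png','pics/a.png',230,150,350,260,5)
E
```

```text
t: 38.75
eef_pos: [0.605, 0.1215, 0.0469]
ee_rot: [3.141, -0.0, -1.754]
force: [0.4, 4.2, -2.6]
width: 0.0089
dx -79.85855530367616 dz -68.2333267605767
```

View pics/a.png

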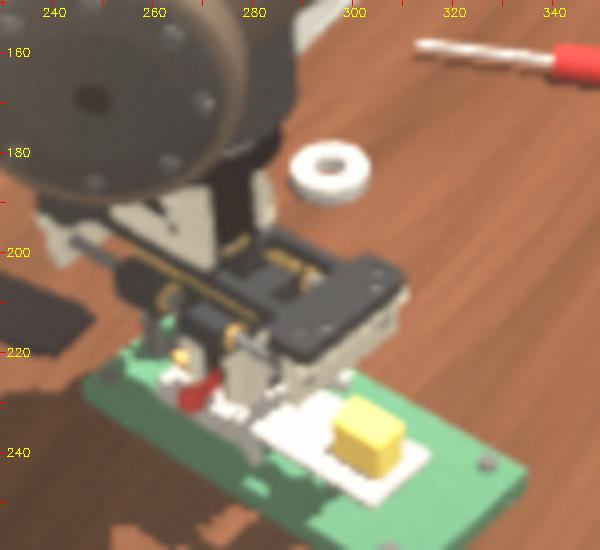

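```bash
python3 -m inch '[[[0,0.0031,0.0083,0,0,0,1],[0,0.0028,0.0084,0,0,0,1],[0,0.0019,0.0064,0,0,0,1],[0,0.0017,0.0064,0,0,0,1],[0,0.0010,0.0043,0,0,0,1],[0,0,0,0,0,0,1]]]'
python3 - <<'E'
from h import *
p=get_state()['eef_pos']-np.array([.6835,.1068,.1151]);print('dx',(p[0]*.9838-p[1]*.1789)*1e3,'dz',p[2]*1e3,get_state()['force'])
E
```

```text
t: 39.4
eef_pos: [0.6003, 0.1223, 0.0304]
ee_rot: [3.141, 0.0, -1.754]
force: [0.9, 5.8, -2.7]
width: 0.0093
dx -84.60358985795685 dz -84.6600774354553 [ 0.85778515  5.77250559 -2.66679567]
```

```bash
python3 -m inch '[[[0,0.0004,0.0022,0,0,0,1],[0,0.0004,0.0022,0,0,0,1],[0,0.0003,0.0022,0,0,0,1],[0,0,0,0,0,0,1]]]'
python3 -m inch '[[[0,0.0002,0.0016,0,0,0,1],[0,0,0,0,0,0,1]]]'
```

```text
t: 39.8
eef_pos: [0.5997, 0.1224, 0.0273]
ee_rot: [3.141, 0.0, -1.754]
force: [0.0, 5.9, -2.1]
width: 0.0087
t: 40.0
eef_pos: [0.5996, 0.1224, 0.0265]
ee_rot: [3.141, 0.0, -1.754]
force: [-0.1, 5.4, -2.3]
width: 0.0086
```

```bash
python3 -m inch '[[[0,0.0002,0.0012,0,0,0,1],[0,0,0,0,0,0,1]]]'
```

```text
t: 40.2
eef_pos: [0.5995, 0.1224, 0.0259]
ee_rot: [3.141, 0.0, -1.754]
force: [-0.4, 5.4, -1.8]
width: 0.0089
```

```bash
python3 -m inch '[[[0,0.0001,0.001,0,0,0,1],[0,0,0,0,0,0,1]]]'
```

```text
t: 40.4
eef_pos: [0.5994, 0.1224, 0.0254]
ee_rot: [3.141, 0.0, -1.754]
force: [-1.2, 6.5, -2.1]
width: 0.0091
```

```bash
python3 -m inch '[[[0,0.0001,0.001,0,0,0,1],[0,0,0,0,0,0,1]]]'
```

```text
t: 40.6
eef_pos: [0.5993, 0.1224, 0.0249]
ee_rot: [3.141, -0.0, -1.754]
force: [-1.0, 5.2, -2.1]
width: 0.0091
```

```bash
python3 -m inch '[[[0,0.0001,0.0008,0,0,0,1],[0,0,0,0,0,0,1]]]'
```

```text
t: 40.8
eef_pos: [0.5992, 0.1224, 0.0245]
ee_rot: [3.141, 0.0, -1.754]
force: [-0.1, 5.9, -2.5]
width: 0.0085
```

```bash
python3 -m inch '[[[0,0.0001,0.0008,0,0,0,1],[0,0,0,0,0,0,1]]]'
```

```text
t: 41.0
eef_pos: [0.5992, 0.1225, 0.0242]
ee_rot: [3.141, -0.0, -1.754]
force: [-0.7, 6.3, -2.4]
width: 0.0091
```

```bash
python3 -m inch '[[[0,0.0001,0.0008,0,0,0,1],[0,0,0,0,0,0,1]]]'
```

```text
t: 41.2
eef_pos: [0.5992, 0.1225, 0.024]
ee_rot: [3.141, 0.0, -1.754]
force: [-1.9, 6.4, -1.2]
width: 0.0089
```

```bash
python3 -m inch '[[[0,0.0001,0.0008,0,0,0,1],[0,0,0,0,0,0,1]]]'
```

```text
t: 41.4
eef_pos: [0.5992, 0.1224, 0.0239]
ee_rot: [3.142, 0.0, -1.753]
force: [-2.1, 5.4, 1.4]
width: 0.0092
```

The foot has touched: the z force went from −2.4 to +1.4 N and the TCP stopped at 0.0239. Releasing here and rising straight up.

```bash
python3 -m inch '[[[0,0,0,0,0,0,0.8],[0,0,0,0,0,0,0.7],[0,0,0,0,0,0,0.5],[0,0,0,0,0,0,0.3],[0,0,0,0,0,0,0],[0,0,0,0,0,0,0],[0,0,0,0,0,0,0],[0,0,0,0,0,0,0]]]' 10
python3 -m inch '[[[0,0,-0.02,0,0,0,0],[0,0,-0.04,0,0,0,0],[0,0,-0.04,0,0,0,0],[0,0,-0.04,0,0,0,0],[0,0,-0.05,0,0,0,0],[0,0,-0.05,0,0,0,0],[0,0,-0.04,0,0,0,0],[0,0,-0.02,0,0,0,0],[0.02,0,0,0,0,0,0],[0.05,0,0,0,0,0,0],[0.05,0,0,0,0,0,0],[0.02,0,0,0,0,0,0],[0,0,0,0,0,0,0]]]'
python3 - <<'E'
from h import *
plan(.6825,.1070,.1145,-1.7508)
cv2.imwrite('pics/w23.png',grab_frame('wrist'));pickle.dump((camera_info('wrist'),get_state()),open('w23.pkl','wb'))
cv2.imwrite('pics/s23.png',grab_frame('side'));cv2.imwrite('pics/c23.png',grab_frame('scene'))
crop('pics/s23.png','pics/a.png',230,190,350,275,6);crop('pics/c23.png','pics/b.png',290,160,410,250,6)
E
```

```text
t: 42.2
eef_pos: [0.5993, 0.1223, 0.0237]
ee_rot: [3.142, -0.0, -1.754]
force: [0.6, 0.8, -1.0]
width: 0.0672
t: 43.5
eef_pos: [0.5857, 0.0519, 0.1728]
ee_rot: [3.14, -0.001, -1.755]
force: [-0.1, 0.6, 0.7]
width: 0.0876
t 43.5 pos [0.5857 0.0519 0.1728] rot [ 3.1402e+00 -7.0000e-04 -1.7555e+00] F [-0.11  0.6   0.67] w 0.0876
turn(norm) [ 0.0005 -0.0002 -0.0015] shift before turn [-0.144  -0.1702  0.1163] after turn [-0.1432 -0.1707  0.1166]
```

View pics/w23.png

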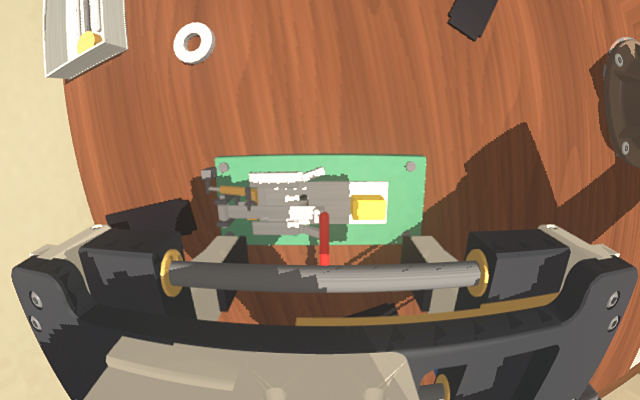

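View pics/a.png

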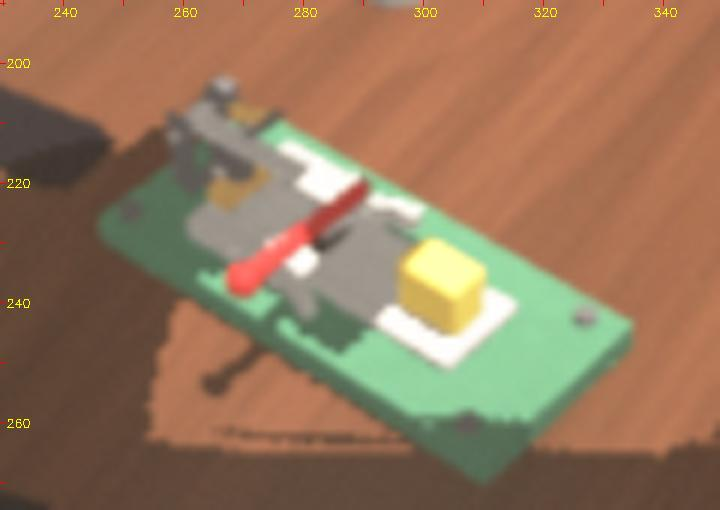

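View pics/b.png

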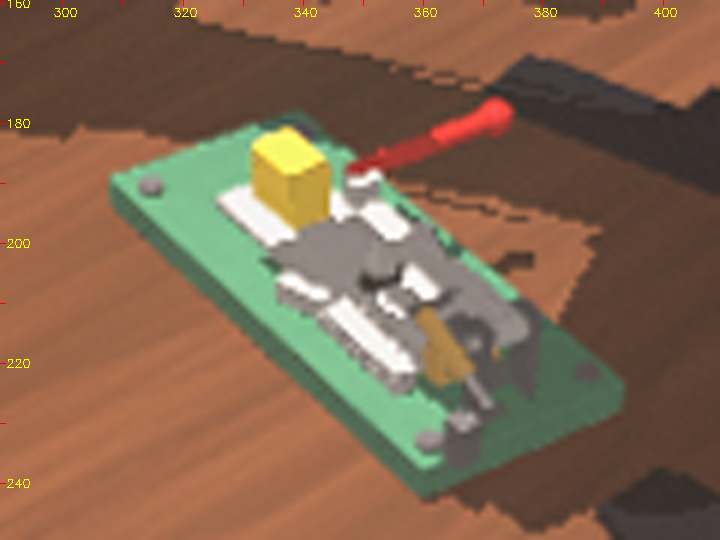

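```bash
python3 - <<'E'
from h import *
crop('pics/w23.png','pics/a.png',200,145,430,250,3.4)
E
```

```text
(no output)
```

View pics/a.png

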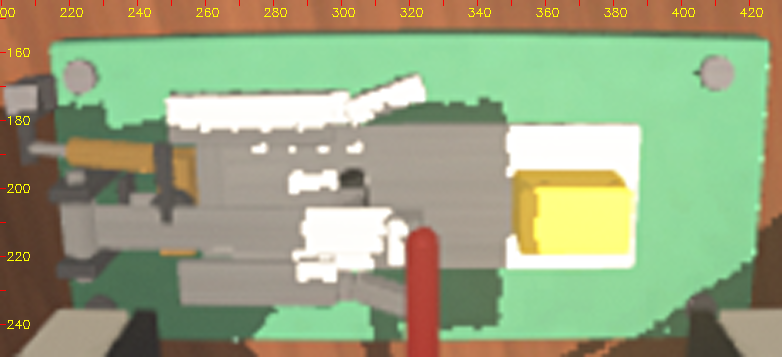

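The blank's nose runs straight into the brass at u≈257 with no gap. Its tail edge (387,181)–(386,222) is parallel to the deck. The clip foot sits on the blank and the arm is clear, so I'm handing in.

```bash
python3 - <<'E'
from station import *
print(job_done()); print(get_state()['t'])
E
```

```text
the job is handed in; nothing more can be done
None
the job is handed in; nothing more can be done
```

The blank is in the jig, pressed against the end stop and clamped by the clip. I handed the job in at about 44 s of the 72 s allowed. No verdict was reported.

**What I did**
- **Clip up:** I swung it along its arc to about 1.22 rad. After I let go it stayed open at its limit.
- **Blank in:** I slid it nose first under the lips and felt forward to the stop, which it met at about jig x = 52 mm. I pressed with about 4–5.5 N for over 0.5 s, below the 14 N at which the stop slips, and the arm stopped advancing.
- **Clip down:** I held the bar all the way until the foot touched (the vertical force turned from −2.4 to +1.4 N), then released it and backed away.

**Last checks**
- In the final pictures the nose is against the brass with no visible gap, and the blank is in line with the jig.
- The clip is down on the blank and the arm is clear of everything.
- I saw no other things moved in the pictures, but I did not measure their positions.
- The clip's clamping force and any shift of the end stop were judged only from my force readings and the pictures.

**What disagreed or failed**
- **Fingertip height:** the real fingertips sit about 34 mm above the TCP the robot reports. My first grasp of the bar closed on nothing because of this; all three cameras confirmed the offset and I corrected for it.
- **Stop position:** the camera put the stop face at about x = 50 mm, against the 52 mm I felt, which is about the calibration error.

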